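# Swap the moisture cartridges in the kitchen cabinet

## Task

Monsoon change-over in the kitchen cabinet: pull every spent moisture cartridge (orange) off its rail and stand it upright on the floor of the clear turntable tray, and slide a fresh cartridge (blue) nose first onto every free rail until it clicks over the spring catch and is fully home against the stop. Leave the still-good blue cartridge that is already on a rail where it is, and do not push the other things on the shelf about.

Things in the scene. Friction and masses are not known exactly. Their poses are not given: they have to be found in the camera images.
- spent1: White moisture cartridge, spent: orange dot; 90 mm long (its x), body 36 mm wide (its y: grip here), 75 mm high in all, about 0.25 kg. Slippery grey foot under it 90 x 56 x 8 mm. Black band at its nose (+x end). A slot across the foot, 2 mm behind to 22 mm ahead of centre, takes the catch. Origin: centre of the foot's underside; z up. Starts seated on one of the rails; may be absent.
- spent2: White moisture cartridge, spent: orange dot; 90 mm long (its x), body 36 mm wide (its y: grip here), 75 mm high in all, about 0.25 kg. Slippery grey foot under it 90 x 56 x 8 mm. Black band at its nose (+x end). A slot across the foot, 2 mm behind to 22 mm ahead of centre, takes the catch. Origin: centre of the foot's underside; z up. Starts seated on one of the rails; may be absent.
- spent3: White moisture cartridge, spent: orange dot; 90 mm long (its x), body 36 mm wide (its y: grip here), 75 mm high in all, about 0.25 kg. Slippery grey foot under it 90 x 56 x 8 mm. Black band at its nose (+x end). A slot across the foot, 2 mm behind to 22 mm ahead of centre, takes the catch. Origin: centre of the foot's underside; z up. Starts seated on one of the rails; may be absent.
- good: White moisture cartridge, still good: blue dot; 90 mm long (its x), body 36 mm wide (its y: grip here), 75 mm high in all, about 0.25 kg. Slippery grey foot under it 90 x 56 x 8 mm. Black band at its nose (+x end). A slot across the foot, 2 mm behind to 22 mm ahead of centre, takes the catch. Origin: centre of the foot's underside; z up. Starts seated on one of the rails and stays there.
- fresh1: White moisture cartridge, fresh: blue dot; 90 mm long (its x), body 36 mm wide (its y: grip here), 75 mm high in all, about 0.25 kg. Slippery grey foot under it 90 x 56 x 8 mm. Black band at its nose (+x end). A slot across the foot, 2 mm behind to 22 mm ahead of centre, takes the catch. Origin: centre of the foot's underside; z up. Starts standing on the shelf, nose roughly away from the robot.
- fresh2: White moisture cartridge, fresh: blue dot; 90 mm long (its x), body 36 mm wide (its y: grip here), 75 mm high in all, about 0.25 kg. Slippery grey foot under it 90 x 56 x 8 mm. Black band at its nose (+x end). A slot across the foot, 2 mm behind to 22 mm ahead of centre, takes the catch. Origin: centre of the foot's underside; z up. Starts standing on the shelf, nose roughly away from the robot.
- fresh3: White moisture cartridge, fresh: blue dot; 90 mm long (its x), body 36 mm wide (its y: grip here), 75 mm high in all, about 0.25 kg. Slippery grey foot under it 90 x 56 x 8 mm. Black band at its nose (+x end). A slot across the foot, 2 mm behind to 22 mm ahead of centre, takes the catch. Origin: centre of the foot's underside; z up. Starts standing on the shelf, nose roughly away from the robot.
- good_nose (a point): Middle of the lower nose edge of good, 45 mm ahead (+x) of its origin.
- fresh1_nose (a point): Middle of the lower nose edge of fresh1, 45 mm ahead (+x) of its origin.
- fresh2_nose (a point): Middle of the lower nose edge of fresh2, 45 mm ahead (+x) of its origin.
- fresh3_nose (a point): Middle of the lower nose edge of fresh3, 45 mm ahead (+x) of its origin.
- dock: Fixed grey plate 180 x 370 x 8 mm with four aluminium shoe rails along its x, at y = 142.5, 47.5, -47.5, -142.5 mm. Origin: underside; plate from x = -110 to 70 mm. Rail: channel from x = -15 to 60 mm, 60 mm wide inside, 10 mm high under lips that are 42 mm apart, lip tops 23 mm above the shelf; black stop at 60.7 mm; open end at -x with flared guides out to x = -33 mm, about 76 mm apart there.
- seat0 (a point): Leftmost (+y) rail: where a cartridge's origin lies when fully home, 8 mm above the shelf, dock x = 15 mm. Axes as the dock's: x is the sliding-in direction, z up. Slide in along +x nose first, out along -x. The bare plate before the guides is a porch to set a cartridge down flat; with its origin 75 to 85 mm short of home it is free of the lips.
- seat1 (a point): The same point on the second rail from the left. Each rail has a brass spring catch in its floor, 10 mm ahead of this point, 3 mm proud: the nose meets it 43 mm before home and pushes it down, and at home it springs up into the foot's slot. Passing it takes about 4 to 8 N, in or out, if the foot is not pressed down.
- seat2 (a point): The same point on the third rail from the left.
- seat3 (a point): The same point on the rightmost (-y) rail.
- tray_floor (a point): Centre of the upper face of the floor of the clear acrylic turntable tray, 18 mm above the shelf. The tray is round, 260 mm across, 252 mm inside, its rim 12 mm above its floor; it turns stiffly about its upright axis. A small grey disc marks the centre.
- jar: Bystander: glass jar with steel twist cap, 72 mm across, 110 mm high. Origin: centre of its underside.
- toy: Bystander: red plastic wheel toy, two 68 mm wheels, 72 mm wide. Origin: on the shelf under the axle.
- ladder: Bystander: pale maple ladder piece lying flat, 120 x 80 x 16 mm. Origin: centre of its underside.
- tin: Bystander: steel masala tin with yellow band, 64 mm across, 85 mm high. Origin: centre of its underside.
- tumbler: Bystander: open steel tumbler, 70 mm across, 90 mm high. Origin: centre of its underside.

How it is judged:
At the end, for the whole second after the job is handed in: Each of the four rails holds a blue cartridge, nose in, home to within 3.5 mm along the rail (origin within 6 mm of the seat point) and flat; every spent cartridge present stands upright (within 0.1 rad) on the tray's floor, its origin within 100 mm of the tray's centre; all at rest (((x of fresh1 in the frame of seat0 between -0.0035 and 0.0035 m and distance between fresh1 and seat0 below 0.006 m and x of fresh1_nose in the frame of seat0 above 0.04 m and y of fresh1_nose in the frame of seat0 between -0.006 and 0.006 m and angle between fresh1's own z axis and vertical below 0.06 rad) or (x of fresh2 in the frame of seat0 between -0.0035 and 0.0035 m and distance between fresh2 and seat0 below 0.006 m and x of fresh2_nose in the frame of seat0 above 0.04 m and y of fresh2_nose in the frame of seat0 between -0.006 and 0.006 m and angle between fresh2's own z axis and vertical below 0.06 rad) or (x of fresh3 in the frame of seat0 between -0.0035 and 0.0035 m and distance between fresh3 and seat0 below 0.006 m and x of fresh3_nose in the frame of seat0 above 0.04 m and y of fresh3_nose in the frame of seat0 between -0.006 and 0.006 m and angle between fresh3's own z axis and vertical below 0.06 rad) or (x of good in the frame of seat0 between -0.0035 and 0.0035 m and distance between good and seat0 below 0.006 m and x of good_nose in the frame of seat0 above 0.04 m and y of good_nose in the frame of seat0 between -0.006 and 0.006 m and angle between good's own z axis and vertical below 0.06 rad)) and ((x of fresh1 in the frame of seat1 between -0.0035 and 0.0035 m and distance between fresh1 and seat1 below 0.006 m and x of fresh1_nose in the frame of seat1 above 0.04 m and y of fresh1_nose in the frame of seat1 between -0.006 and 0.006 m and angle between fresh1's own z axis and vertical below 0.06 rad) or (x of fresh2 in the frame of seat1 between -0.0035 and 0.0035 m and distance between fresh2 and seat1 below 0.006 m and x of fresh2_nose in the frame of seat1 above 0.04 m and y of fresh2_nose in the frame of seat1 between -0.006 and 0.006 m and angle between fresh2's own z axis and vertical below 0.06 rad) or (x of fresh3 in the frame of seat1 between -0.0035 and 0.0035 m and distance between fresh3 and seat1 below 0.006 m and x of fresh3_nose in the frame of seat1 above 0.04 m and y of fresh3_nose in the frame of seat1 between -0.006 and 0.006 m and angle between fresh3's own z axis and vertical below 0.06 rad) or (x of good in the frame of seat1 between -0.0035 and 0.0035 m and distance between good and seat1 below 0.006 m and x of good_nose in the frame of seat1 above 0.04 m and y of good_nose in the frame of seat1 between -0.006 and 0.006 m and angle between good's own z axis and vertical below 0.06 rad)) and ((x of fresh1 in the frame of seat2 between -0.0035 and 0.0035 m and distance between fresh1 and seat2 below 0.006 m and x of fresh1_nose in the frame of seat2 above 0.04 m and y of fresh1_nose in the frame of seat2 between -0.006 and 0.006 m and angle between fresh1's own z axis and vertical below 0.06 rad) or (x of fresh2 in the frame of seat2 between -0.0035 and 0.0035 m and distance between fresh2 and seat2 below 0.006 m and x of fresh2_nose in the frame of seat2 above 0.04 m and y of fresh2_nose in the frame of seat2 between -0.006 and 0.006 m and angle between fresh2's own z axis and vertical below 0.06 rad) or (x of fresh3 in the frame of seat2 between -0.0035 and 0.0035 m and distance between fresh3 and seat2 below 0.006 m and x of fresh3_nose in the frame of seat2 above 0.04 m and y of fresh3_nose in the frame of seat2 between -0.006 and 0.006 m and angle between fresh3's own z axis and vertical below 0.06 rad) or (x of good in the frame of seat2 between -0.0035 and 0.0035 m and distance between good and seat2 below 0.006 m and x of good_nose in the frame of seat2 above 0.04 m and y of good_nose in the frame of seat2 between -0.006 and 0.006 m and angle between good's own z axis and vertical below 0.06 rad)) and ((x of fresh1 in the frame of seat3 between -0.0035 and 0.0035 m and distance between fresh1 and seat3 below 0.006 m and x of fresh1_nose in the frame of seat3 above 0.04 m and y of fresh1_nose in the frame of seat3 between -0.006 and 0.006 m and angle between fresh1's own z axis and vertical below 0.06 rad) or (x of fresh2 in the frame of seat3 between -0.0035 and 0.0035 m and distance between fresh2 and seat3 below 0.006 m and x of fresh2_nose in the frame of seat3 above 0.04 m and y of fresh2_nose in the frame of seat3 between -0.006 and 0.006 m and angle between fresh2's own z axis and vertical below 0.06 rad) or (x of fresh3 in the frame of seat3 between -0.0035 and 0.0035 m and distance between fresh3 and seat3 below 0.006 m and x of fresh3_nose in the frame of seat3 above 0.04 m and y of fresh3_nose in the frame of seat3 between -0.006 and 0.006 m and angle between fresh3's own z axis and vertical below 0.06 rad) or (x of good in the frame of seat3 between -0.0035 and 0.0035 m and distance between good and seat3 below 0.006 m and x of good_nose in the frame of seat3 above 0.04 m and y of good_nose in the frame of seat3 between -0.006 and 0.006 m and angle between good's own z axis and vertical below 0.06 rad)) and horizontal distance between each of spent1, spent2, spent3 and tray_floor below 0.1 m and z of spent1 in the frame of tray_floor between -0.004 and 0.006 m and angle between each of spent1, spent2, spent3's own z axis and vertical below 0.1 rad and z of spent2 in the frame of tray_floor between -0.004 and 0.006 m and z of spent3 in the frame of tray_floor between -0.004 and 0.006 m and linear speed of each of spent1, spent2, spent3, fresh1, fresh2, fresh3, good below 0.02 m/s); the robot touches nothing.
It fails at once if a bystander (jar, toy, ladder, tin or tumbler) is pushed more than 30 mm (distance of any of jar, toy, ladder, tin, tumbler from where it was at the start of the episode above 0.03 m).
It fails at once if the still-good cartridge is moved more than 10 mm from its place (distance of good from where it was at the start of the episode above 0.01 m).
Of spent1, spent2, spent3 only 2 to 3 are there at a start; the rules pass over those that are not, and their reading is None.
At some moment in a run one of fresh1, fresh2, fresh3 may be knocked a few centimetres aside while the robot is not near it.
It also fails if it takes over 210 s, if anything falls off the work surface, if the arm or the gripper's body presses on something with over 40 N, if the wrist force passes 120 N, or if a joint passes its speed limit or range.

## Robot

A 6-joint arm with a two-finger parallel gripper is mounted at the origin on the work surface. World frame = base frame: x ahead of the robot, y to its left, z up, the work surface at z = 0. Lengths are in m, angles in rad, forces in N, time in s.
With the tool pointing down it reaches from about 0.35 to 0.85 m from the base axis. Payload 8.1 kg.
Tool frame: the origin (TCP) lies at the very end of the fingers, on their centre line; the grasp point (between the pads) lies 19 mm behind it; z points along the fingers, x is the direction in which the jaws open and shut, and the axes are right-handed (so a half turn about z gives the same grasp; the last joint's range is limited). The gripper opens to 93 mm and grips with 3 to 60 N. Pads are 15 mm wide; open, the fingers measure 128 mm over their backs; the gripper's body (75 mm by 188 mm) begins 65 mm behind the grasp point.
Start: joints at [-1.377, 0.13, 1.488, -0, 1.523, -0.085], TCP at [0.165, -0.577, 0.219] pointing down, gripper open.
Joint ranges: [-2.96, 2.96], [-0.89, 2.26], [0.02, 2.5], [-1.34, 4.48], [0, 2.73], [-2.66, 2.66]. Speed limits (rad/s): [2.39, 2.39, 2.79, 3.14, 3.14, 3.14].

## Interface

Orientations are given as a rotation vector (axis times angle).
In Python, from plant import robot gives the robot as it stands. The module is installed in compiled form; this text tells all that it offers.
- The arm moves only by the tool jog_arm, never from a script. Its argument "commands" is one flat list of numbers, 5 for each row, row after row: the gripper's target within -1 to 1 (shut at 1, half-way at 0, fully open at -1), then the shift along the tool's x, y, z in m, then the turn about the tool's z in degrees. A call has 1 to 20 rows; each row shifts and turns the commanded pose from where the row before left it, along the tool's axes as they then stand; what a row does not reach is not made up. A row lasts 1/12 s, in which the tool goes at most 41.7 mm and 7.16 degrees, less where a joint would pass 70% of its speed; a pose out of reach is approached as far as the arm can. A call is refused whole if a number of a shift passes 0.0417 or a number of a turn 7.16, either way. A call with a gripper value outside its range is refused whole. The fingers move at their own pace and stop on an object; "grip_force" is the grip in N (left out, the last holds). Time passes only in rows, so rows that do not move let the fingers close. It gives the time, the measured TCP pose, the force and the opening at its end, in the units of the state.
- robot.read_state(): the state, without advancing time (a new reading comes with each control period).
- robot.read_camera(name): name is "scene" or "top"; returns a dict with "img" (480x640x3 uint8, blue, green, red), "vfov" (degrees; the focal length in pixels is half the picture's height over the tangent of half this angle, whatever the lens; pixels are square), "cx", "cy" (the principal point, pixels), "k1" (the pictures are not rectified: a ray, as slopes to the right and down, at radius r is drawn at 1 + k1 r^2 times it, then the intrinsics apply), "extrinsics" (4x4, takes a point from world to camera coordinates). Camera axes: x right, y down, z forward; pixel columns grow to the right and rows downward; lengths in m; the calibration is good to about 2 mm. A picture is of the moment at which its call begins. There is no depth.
- robot.close_job(): hands the job in, once; it reports no verdict.
Trained networks look in a picture, given as the dict that the camera call returned (one of the last four; its "shot" number tells which), for a name from the list of things; names that differ only in an ending like _2 or _b are one class to them, and where a whole thing is asked for, a point or a joint stands for the part that bears it (a point fixed in the world has none). Each returns a list of dicts, best first, with "score" (0 to 1); they miss things now and then, are a little off and sometimes report something else, mostly with a low value. They report only what shows in the picture. A call takes as long as a camera call.
- robot.recognise(thing, picture): "box" ([centre column, centre row, width, height] as shares, 0 to 1, of the picture: columns of its width, rows of its height, round what is visible of it).
- robot.pinpoint(thing, picture): "position" ([row, column] as shares, 0 to 1, of the picture: columns of its width, rows of its height: a listed point, or the origin of a listed thing).
The state is a dict: "t": time; "q": joint angles; "dq": joint speeds; "joint_torque": joint torques, N m; "tool_pos": TCP position; "orientation": TCP orientation; "force": force on the tool from outside, world axes, zero at the start; "wrist_torque": the same for the moment, N m; "opening": finger opening in m.
Only numpy, scipy, OpenCV 4.12 (cv2) and the standard library are available. Lean on these libraries where they do the work, as an engineer would, in place of code of your own. Each camera call takes 0.05 s, during which the arm holds its last target.

## Working session

There is one attempt and no reset: what is moved stays moved. The work goes in short steps, Python scripts to look and compute and a tool call to move; the robot and the scene stay as the last step left them, time stands still between calls to the robot, and variables do not carry over. Pictures are saved under pics/ and viewed, and the job is handed in when it is done.

Besides the shell and the picture viewer there is one more tool, called after ">>>" by a JSON object that holds its "method" and its "body", one argument or row to a line. jog_arm: Moves the arm, as the interface text tells. Its arguments: {"type":"object","properties":{"commands":{"type":"array"},"grip_force":{"type":"number"}},"required":["commands"]}

```bash
mkdir -p pics; cat > h.py <<'E'
import numpy as np, cv2
from plant import robot
def shot(name,cam):
    p=robot.read_camera(cam); cv2.imwrite('pics/'+name+'.png',p['img']); return p
def f(p): return 240/np.tan(np.radians(p['vfov'])/2)
def ray(p,u,v):
    fx=f(p); d=np.array([(u-p['cx'])/fx,(v-p['cy'])/fx]); s=d.copy()
    for _ in range(30): s=d/(1+p['k1']*(s@s))
    E=np.array(p['extrinsics']); R,t=E[:3,:3],E[:3,3]
    return -R.T@t, R.T@np.array([s[0],s[1],1])
def atz(p,u,v,z):
    o,d=ray(p,u,v); return o+d*(z-o[2])/d[2]
def proj(p,X):
    E=np.array(p['extrinsics']); c=E[:3,:3]@np.array(X)+E[:3,3]; s=c[:2]/c[2]
    s=s*(1+p['k1']*(s@s)); return s*f(p)+[p['cx'],p['cy']]
def st():
    s=robot.read_state(); print({k:np.round(s[k],4).tolist() for k in ('t','q','tool_pos','orientation','force','opening')}); return s
E
python3 - <<'E'
from h import *
st()
for c in('scene','top'):
    p=shot(c+'0',c); print(p['vfov'],p['cx'],p['cy'],p['k1'],np.round(p['extrinsics'],3).tolist(),p['img'].shape)
    for n,z in [('spent1',0.008),('good',.008),('fresh1',0),('dock',0),('seat0',.008),('seat1',.008),('seat2',.008),('seat3',.008),('tray_floor',.018),('jar',0),('toy',0),('ladder',0),('tin',0),('tumbler',0)]:
        for r in robot.pinpoint(n,p):
            v,u=r['position'][0]*480,r['position'][1]*640
            print(c,n,round(r['score'],2),round(u),round(v),np.round(atz(p,u,v,z),4)[:2])
E
```

```text
{'t': 0.0, 'q': [-1.3774, 0.1311, 1.4893, 0.0, 1.523, -0.0854], 'tool_pos': [0.165, -0.5763, 0.2176], 'orientation': [-2.5076, 1.8905, 0.002], 'force': [0.3457, -0.5945, 0.4603], 'opening': 0.0933}
44.0904400498551 320.24852080672383 221.852644994322 -0.062454318242543466 [[0.654, 0.756, -0.0, -0.287], [0.622, -0.539, -0.568, -0.316], [-0.43, 0.372, -0.823, 1.977], [0.0, 0.0, 0.0, 1.0]] (480, 640, 3)
scene spent1 0.96 372 252 [0.6578 0.0048]
scene spent1 0.61 344 271 [ 0.6525 -0.0965]
scene spent1 0.55 259 343 [ 0.6687 -0.4081]
scene good 0.61 317 287 [ 0.6417 -0.1858]
scene good 0.43 314 286 [ 0.632  -0.1912]
scene fresh1 0.83 326 202 [0.4351 0.0258]
scene fresh1 0.82 226 285 [ 0.4674 -0.3709]
scene fresh1 0.78 289 227 [ 0.4318 -0.1163]
scene dock 0.68 356 256 [ 0.6331 -0.0347]
scene dock 0.25 345 268 [ 0.6431 -0.085 ]
scene dock 0.18 228 287 [ 0.4756 -0.3701]
scene seat0 0.64 345 268 [ 0.6466 -0.0875]
scene seat0 0.61 369 252 [ 6.527e-01 -1.000e-04]
scene seat0 0.6 312 288 [ 0.6344 -0.1985]
scene seat0 0.58 395 236 [0.6617 0.0948]
scene seat0 0.24 367 249 [0.6426 0.0025]
scene seat
[... 2082 characters left out ...]
 0.0872]
top seat2 0.76 314 200 [ 0.6465 -0.0123]
top seat2 0.57 338 200 [ 0.6469 -0.0907]
top seat2 0.17 371 187 [ 0.6868 -0.1982]
top seat3 0.95 374 201 [ 0.6392 -0.2044]
top seat3 0.82 283 199 [0.6544 0.0872]
top seat3 0.76 314 200 [ 0.6465 -0.0123]
top seat3 0.57 338 200 [ 0.6469 -0.0907]
top seat3 0.17 371 187 [ 0.6868 -0.1982]
top tray_floor 0.84 196 235 [0.5389 0.3608]
top tray_floor 0.54 341 201 [ 0.6401 -0.0974]
top jar 0.92 433 191 [ 0.6698 -0.3981]
top jar 0.22 325 203 [ 0.64   -0.0466]
top toy 0.7 479 223 [ 0.5605 -0.5364]
top ladder 0.83 214 318 [0.2795 0.3031]
top ladder 0.52 170 310 [0.307  0.4409]
top tin 0.74 409 311 [ 0.2859 -0.2965]
top tumbler 0.91 169 312 [0.3011 0.4423]
```

View pics/top0.png

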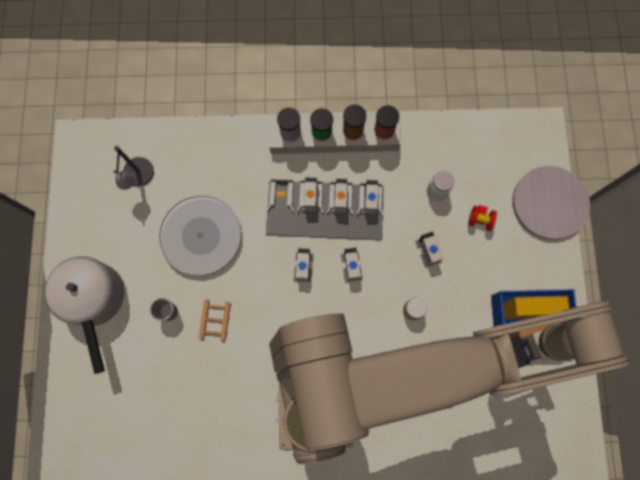

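View pics/scene0.png

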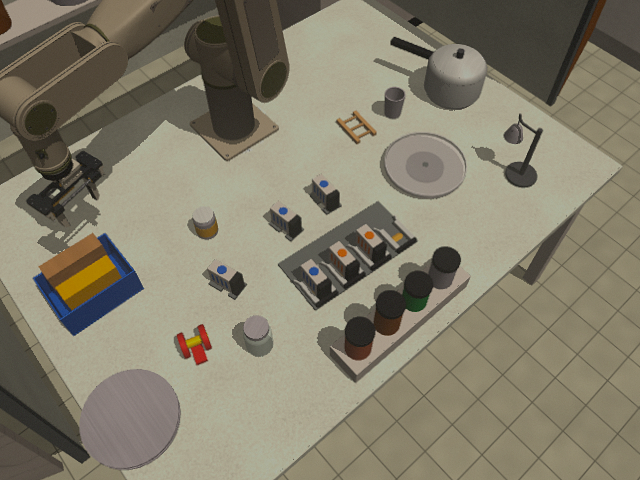

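```bash
python3 - <<'E'
import cv2
a=cv2.imread('pics/top0.png')[150:300,250:450]; cv2.imwrite('pics/top0z.png',cv2.resize(a,None,fx=4,fy=4,interpolation=cv2.INTER_CUBIC))
a=cv2.imread('pics/scene0.png')[170:350,200:440]; cv2.imwrite('pics/scene0z.png',cv2.resize(a,None,fx=3.3,fy=3.3,interpolation=cv2.INTER_CUBIC))
E
```

```text
(no output)
```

View pics/top0z.png

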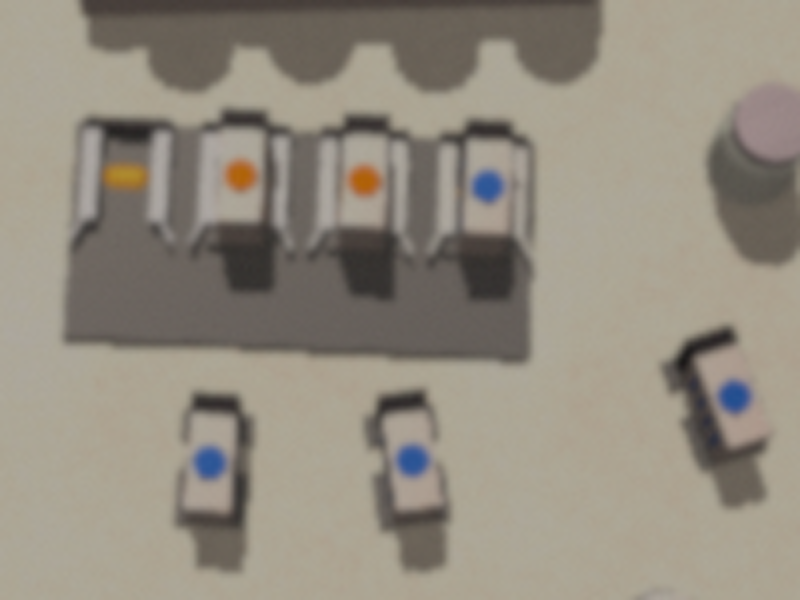

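View pics/scene0z.png

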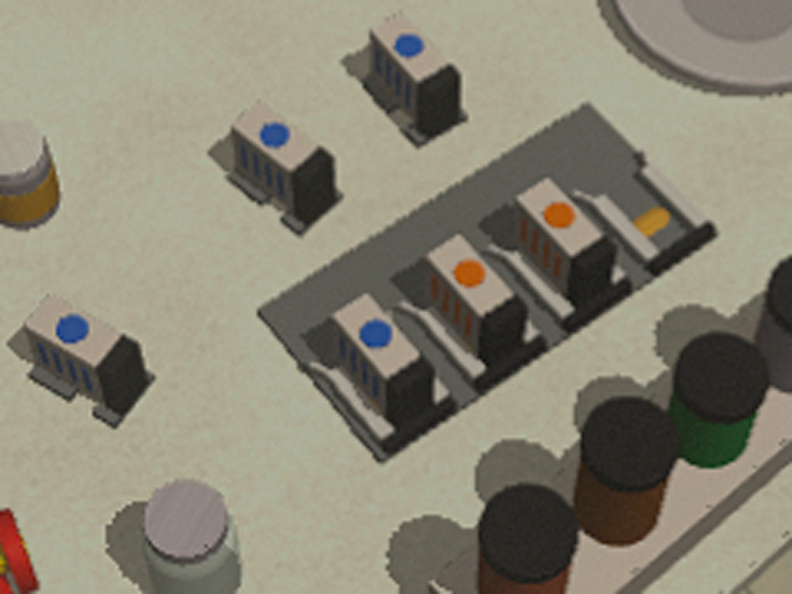

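```bash
cat >> h.py <<'E'
def dots(p,lo=25):
    hsv=cv2.cvtColor(p['img'],cv2.COLOR_BGR2HSV); out=[]
    for nm,a,b in(('blue',(100,130,90),(125,255,255)),('orange',(6,190,140),(16,255,255))):
        m=cv2.inRange(hsv,a,b); n,l,s,c=cv2.connectedComponentsWithStats(m)
        for i in range(1,n):
            if lo<=s[i,4]<150 and s[i,2]<16 and s[i,3]<16: out.append((nm,*c[i],s[i,4]))
    return out
def tri(p1,u1,p2,u2):
    o1,d1=ray(p1,*u1);o2,d2=ray(p2,*u2)
    A=np.c_[d1,-d2]; k=np.linalg.lstsq(A,o2-o1,rcond=None)[0]
    a,b=o1+k[0]*d1,o2+k[1]*d2; return (a+b)/2,np.linalg.norm(a-b)
def look(tag):
    p=shot('t'+tag,'top'); q=shot('s'+tag,'scene')
    D=dots(p);E=dots(q)
    for d in D:
        best=[]
        for e in E:
            if e[0]!=d[0]: continue
            X,g=tri(p,d[1:3],q,e[1:3])
            if 0.05<X[2]<0.25 and g<.012: best.append((g,X,e))
        print(d[0],np.round(d[1:],1),np.round(atz(p,*d[1:3],.075),4)[:2],[(np.round(b[1],4).tolist(),round(b[0],4)) for b in sorted(best,key=lambda b:b[0])])
    return p,q
E
python3 - <<'E'
from h import *
p,q=look('1')
for c,z in ((p,.008),):
  for u in [(65,342),(528,360),(530,125)]:
    print(np.round(atz(p,250+u[0]/4,150+u[1]/4,z),4))
E
```

```text
blue [371.5 196.   26. ] [ 0.636  -0.1912] [([0.6317, -0.1904, 0.0881], np.float64(0.001))]
blue [433.3 248.6  27. ] [ 0.4653 -0.3709] [([0.4642, -0.3703, 0.0797], np.float64(0.0007))]
blue [302.  265.5  26. ] [0.4233 0.0271] [([0.4223, 0.0268, 0.0796], np.float64(0.0005))]
blue [352.7 264.7  28. ] [ 0.422  -0.1254] [([0.4209, -0.1253, 0.0802], np.float64(0.0004))]
[0.5347 0.141  0.008 ]
[ 0.5109 -0.2244  0.008 ]
[ 0.7053 -0.2351  0.008 ]
```

```bash
cat > fit.py <<'E'
from h import *
from scipy.optimize import minimize
def segs_cart(z0=0):
    S=[]
    for (hx,hy,z) in((.045,.018,.075),(.045,.028,.008)):
        c=[(hx,hy,z),(hx,-hy,z),(-hx,-hy,z),(-hx,hy,z)]
        S+=[(c[i],c[(i+1)%4]) for i in range(4)]
    S+=[((-.045,s*.018,.008),(-.045,s*.018,.075)) for s in(1,-1)]
    return S
def segs_dock():
    z=.008; c=[(-.11,.185,z),(-.11,-.185,z)]
    S=[(c[0],c[1]),(c[0],(.07,.185,z)),(c[1],(.0,-.185,z))]
    S+=[((-.05,-.185,z),(-.11,-.185,z))]
    return S
def pts(S,n=40):
    return np.array([np.array(a)+(np.array(b)-np.array(a))*k for a,b in S for k in np.linspace(0,1,n)])
def place(P,x,y,a,z=0):
    c,s=np.cos(a),np.sin(a); return np.c_[x+c*P[:,0]-s*P[:,1],y+s*P[:,0]+c*P[:,1],P[:,2]+z]
def projn(p,X):
    E=np.array(p['extrinsics']); c=X@E[:3,:3].T+E[:3,3]; s=c[:,:2]/c[:,2:]
    return s*(1+p['k1']*(s**2).sum(1))[:,None]*f(p)+[p['cx'],p['cy']]
def gmag(p,sig):
    L=cv2.cvtColor(p['img'],cv2.COLOR_BGR2LAB).astype(np.float32); L=cv2.GaussianBlur(L,(0,0),sig)
    g=sum(cv2.Sobel(L[:,:,k],cv2.CV_32F,1,0)**2+cv2.Sobel(L[:,:,k],cv2.CV_32F,0,1)**2 for k in range(3))
    return np.sqrt(g)
def fit(ps,S,x0,z=0,sigs=(2,1,.7),dmax=(.02,.02,.15)):
    P=pts(S); x=np.array(x0,float)
    sc=np.array([1,1,.1])
    for sg in sigs:
        G=[gmag(p,sg) for p in ps]
        def cost(v):
            r=0
            for p,g in zip(ps,G):
                uv=projn(p,place(P,v[0],v[1],v[2],z)).astype(np.float32)
                r-=np.minimum(cv2.remap(g,uv[:,0][None],uv[:,1][None],cv2.INTER_LINEAR),np.percentile(g,99.5)).mean()
            return r
        best=None
        rng=np.random.default_rng(0)
        for k in range(12):
            s=x+ (rng.normal(size=3)*[.004,.004,.04] if k else 0)
            r=minimize(cost,s,method='Nelder-Mead',options=dict(initial_simplex=[s,s+[.004,0,0],s+[0,.004,0],s+[0,0,.05]],xatol=1e-4,fatol=1e-3))
            if best is None or r.fun<best.fun: best=r
        x=best.x
    return x,best.fun
def over(p,items,roi,k,name):
    x0,y0,x1,y1=roi; im=cv2.resize(p['img'][y0:y1,x0:x1],None,fx=k,fy=k,interpolation=cv2.INTER_CUBIC)
    for S,v,z in items:
        for a,b in S:
            uv=(projn(p,place(np.array([a,b]),*v,z))-[x0,y0]+.5)*k-.5
            cv2.line(im,tuple(int(t) for t in uv[0].round()),tuple(int(t) for t in uv[1].round()),(0,255,0),1)
    cv2.imwrite('pics/'+name+'.png',im)
E
cat > a.py <<'E'
from fit import *
p=robot.read_camera('top');q=robot.read_camera('scene')
D=segs_dock();C=segs_cart()
for ps in ([p],[q],[p,q]):
    d,fv=fit(ps,D,(.632,-.052,-.06)); print('dock',np.round(d,4),np.degrees(d[2]),fv)
items=[(D,d,0)]
for x0 in((.4233,.0271,-.03),(.422,-.1254,.1),(.4653,-.3709,.3)):
    for ps in ([p],[q],[p,q]):
        v,fv=fit(ps,C,x0); print('cart',np.round(v,4),np.degrees(v[2]),fv)
    items.append((C,v,0))
c,s=np.cos(d[2]),np.sin(d[2])
for y in(.0475,-.0475,-.1425):
    x0=(d[0]+c*.015-s*y,d[1]+s*.015+c*y,d[2])
    print('seat',np.round(x0,4))
    items.append((C,x0,.008))
over(p,items,(250,150,450,300),4,'ov_t'); over(q,items,(200,170,440,350),3.3,'ov_s')
E
python3 a.py
```

```text
dock [ 0.6323 -0.0464 -0.065 ] -3.722693852435713 -150.52833557128906
dock [ 0.633  -0.0479 -0.0661] -3.789170074491663 -238.34506225585938
dock [ 0.6327 -0.0476 -0.0667] -3.821950861779664 -383.95867919921875
cart [ 0.4312  0.0262 -0.1006] -5.761595589803566 -149.17662048339844
cart [ 0.4321  0.0251 -0.0473] -2.711943613616992 -158.05258178710938
cart [ 0.4316  0.0255 -0.0547] -3.1341358566283906 -305.2820739746094
cart [ 0.4288 -0.1262  0.1643] 9.416260670723545 -142.0814208984375
cart [ 0.4308 -0.1243  0.1472] 8.43495677428152 -152.6715850830078
cart [ 0.4295 -0.1248  0.1509] 8.645516786308969 -291.61627197265625
cart [ 0.4708 -0.3676  0.2608] 14.940304000388883 -148.0796661376953
cart [ 0.4717 -0.3677  0.3332] 19.08973317978374 -146.27244567871094
cart [ 0.4712 -0.3677  0.3164] 18.128411345860602 -291.013916015625
seat [ 0.6508 -0.0012 -0.0667]
seat [ 0.6445 -0.096  -0.0667]
seat [ 0.6381 -0.1908 -0.0667]
```

View pics/ov_t.png

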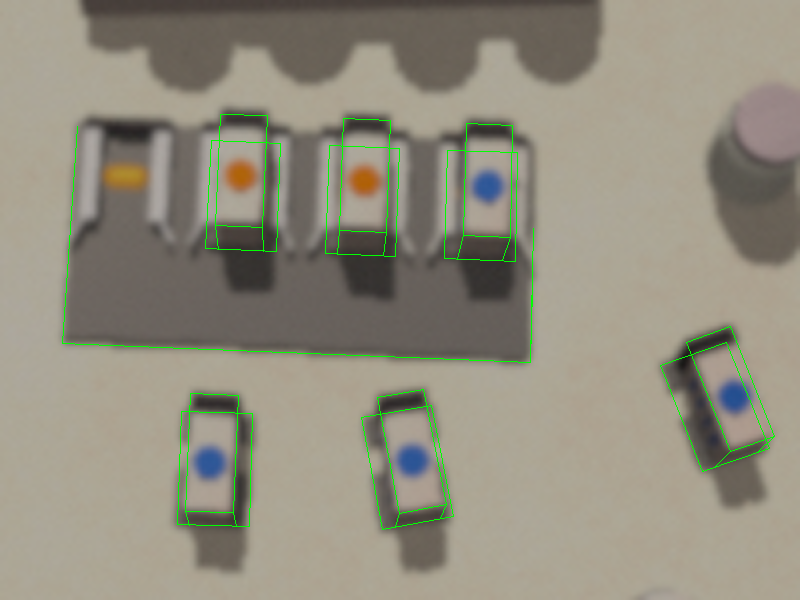

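View pics/ov_s.png

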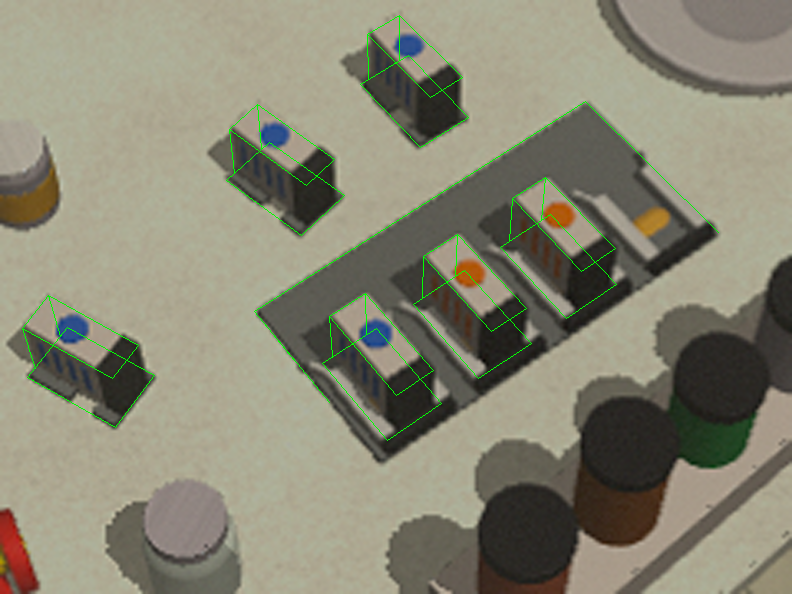

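```bash
cat >> h.py <<'E'
def go(x,y,z,th,th_only=False):
    """print tool-frame deltas from measured pose to target; th = world angle(deg) of tool x"""
    from scipy.spatial.transform import Rotation as Ro
    s=robot.read_state(); R=Ro.from_rotvec(s['orientation']).as_matrix()
    t0=np.degrees(np.arctan2(R[1,0],R[0,0])); d=np.array([x,y,z])-s['tool_pos']
    print('t',round(s['t'],2),'pos',np.round(s['tool_pos'],4),'th',round(t0,2),'tilt',np.round(R[:,2],3),'open',round(s['opening'],4),'F',np.round(s['force'],1),'q',np.round(s['q'],2))
    a=np.radians(th); R2=np.array([[np.cos(a),np.sin(a),0],[np.sin(a),-np.cos(a),0],[0,0,-1]])
    print('turn',round(t0-th,2),'delta now-axes',np.round(R.T@d,4),'delta after turn',np.round(R2.T@d,4))
DX,DY,DA=.6325,-.0475,np.radians(-3.8)
def dk(x,y):  # dock frame -> world
    c,s=np.cos(DA),np.sin(DA); return DX+c*x-s*y,DY+s*x+c*y
TH=-93.8
E
python3 - <<'E'
from fit import *
p=shot('t2','top');q=shot('s2','scene')
a=np.linspace(0,2*np.pi,160,endpoint=False)
from scipy.optimize import minimize
P=np.r_[np.c_[.13*np.cos(a),.13*np.sin(a),0*a+.030]]
for ps in([p],[q],[p,q]):
    x=np.array([.54,.355])
    for sg in(2,1,.7):
        G=[gmag(c,sg) for c in ps]
        def cost(v):
            r=0
            for c,g in zip(ps,G):
                uv=projn(c,place(P,v[0],v[1],0)).astype(np.float32)
                r-=cv2.remap(g,uv[:,0][None],uv[:,1][None],cv2.INTER_LINEAR).mean()
            return r
        r=minimize(cost,x,method='Nelder-Mead',options=dict(initial_simplex=[x,x+[.006,0],x+[0,.006]])); x=r.x
    print(np.round(x,4),r.fun)
print(atz(p,200,235,.018),atz(q,425,164,.018))
print(dk(.015,.0475)); go(*dk(.015,.0475),.15,TH)
E
```

```text
[0.5408 0.3489] -80.64213562011719
[0.5382 0.3494] -144.6959228515625
[0.5395 0.3494] -220.9524383544922
[0.53922734 0.34887488 0.018     ] [0.5364326  0.35223704 0.018     ]
(np.float64(0.6506150322933807), np.float64(-0.001098538762127628))
t 1.8 pos [ 0.1651 -0.5768  0.2186] th -74.03 tilt [-0.  0. -1.] open 0.093 F [ 0.4  0.2 -0.4] q [-1.38  0.13  1.49 -0.    1.52 -0.09]
turn 19.77 delta now-axes [-0.4199 -0.6252  0.0686] delta after turn [-0.6066 -0.4463  0.0686]
```

>>> {"method": "jog_arm", "body": {
  "commands": [-0.5, 0, 0, 0, 6.59, -0.5, 0, 0, 0, 6.59, -0.5, 0, 0, 0, 6.59, -0.5, -0.03, -0.022, 0, 0, -0.5, -0.03, -0.022, 0, 0, -0.5, -0.03, -0.022, 0, 0, -0.5, -0.03, -0.022, 0, 0, -0.5, -0.03, -0.022, 0, 0, -0.5, -0.03, -0.022, 0, 0, -0.5, -0.03, -0.022, 0, 0, -0.5, -0.03, -0.022, 0, 0, -0.5, -0.03, -0.022, 0, 0, -0.5, -0.03, -0.022, 0, 0, -0.5, -0.03, -0.022, 0, 0, -0.5, -0.03, -0.022, 0, 0, -0.5, -0.03, -0.022, 0, 0, -0.5, -0.03, -0.022, 0, 0, -0.5, -0.03, -0.022, 0, 0, -0.5, -0.03, -0.022, 0, 0, -0.5, -0.03, -0.022, 0, 0],
  "grip_force": 30
}}

```text
t: 3.47
tool_pos: [0.5731, -0.091, 0.2188]
orientation: [-2.147, 2.293, -0.001]
force: [0.6, -1.4, 0.4]
opening: 0.07
```

```bash
python3 - <<'E'
from h import *
go(*dk(.010,.0475),.034,TH)
E
```

```text
t 3.47 pos [ 0.5731 -0.091   0.2188] th -93.79 tilt [ 0. -0. -1.] open 0.07 F [ 0.6 -1.4  0.4] q [-0.25  0.08  1.55 -0.    1.52  1.39]
turn 0.01 delta now-axes [-0.0948 -0.0664  0.1848] delta after turn [-0.0948 -0.0664  0.1848]
```

>>> {"method": "jog_arm", "body": {
  "commands": [-0.5, 0, 0, 0, 0, -0.5, 0, 0, 0, 0, -0.5, 0, 0, 0, 0]
}}

```text
t: 3.72
tool_pos: [0.5719, -0.0927, 0.2184]
orientation: [2.147, -2.292, -0.0]
force: [-0.5, -0.2, -0.3]
opening: 0.0696
```

```bash
python3 - <<'E'
from h import *
go(*dk(.010,.0475),.034,TH)
E
```

```text
t 3.72 pos [ 0.5719 -0.0927  0.2184] th -93.75 tilt [-0.001 -0.    -1.   ] open 0.0696 F [-0.5 -0.2 -0.3] q [-0.25  0.08  1.55 -0.    1.52  1.39]
turn 0.05 delta now-axes [-0.0967 -0.0677  0.1843] delta after turn [-0.0967 -0.0675  0.1844]
```

>>> {"method": "jog_arm", "body": {
  "commands": [-0.5, -0.0242, -0.0169, 0, 0, -0.5, -0.0242, -0.0169, 0, 0, -0.5, -0.0242, -0.0169, 0, 0, -0.5, -0.0242, -0.0169, 0, 0, -0.5, 0, 0, 0.03, 0, -0.5, 0, 0, 0.03, 0, -0.5, 0, 0, 0.03, 0, -0.5, 0, 0, 0, 0]
}}

```text
t: 4.38
tool_pos: [0.6411, -0.0018, 0.1211]
orientation: [2.139, -2.29, -0.013]
force: [-1.4, -0.1, -1.2]
opening: 0.0699
```

```bash
python3 - <<'E'
from h import *
go(*dk(.010,.0475),.034,TH)
p=shot('t3','top');q=shot('s3','scene')
cv2.imwrite('pics/c3.png',np.hstack([cv2.resize(p['img'][150:290,250:390],(400,400)),cv2.resize(q['img'][170:310,300:440],(400,400))]))
E
```

```text
t 4.38 pos [ 0.6411 -0.0018  0.1211] th -93.89 tilt [-0.011  0.001 -1.   ] open 0.0699 F [-1.4 -0.1 -1.2] q [-0.08  0.31  1.46 -0.    1.38  1.56]
turn -0.09 delta now-axes [-0.0014 -0.0055  0.087 ] delta after turn [-0.0014 -0.0045  0.0871]
```

View pics/c3.png

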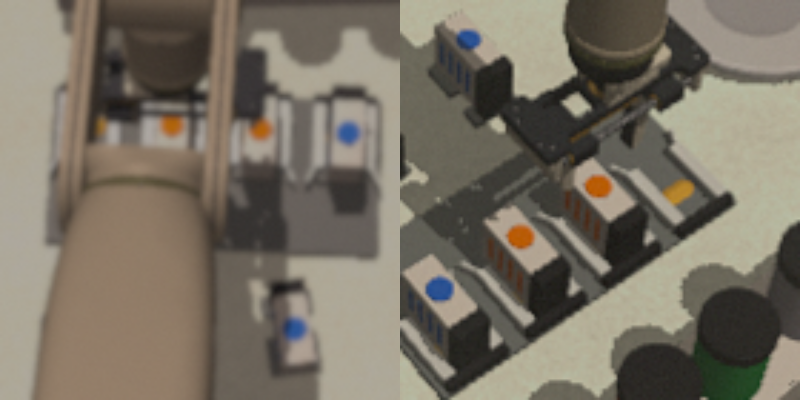

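>>> {"method": "jog_arm", "body": {
  "commands": [-0.5, 0, 0, 0.0215, 0, -0.5, 0, 0, 0.0215, 0, -0.5, 0, 0, 0.0215, 0, -0.5, 0, 0, 0.0215, 0, -0.5, 0, 0, 0, 0, -0.5, 0, 0, 0, 0]
}}

```text
t: 4.98
tool_pos: [0.6464, -0.0013, 0.0443]
orientation: [-2.145, 2.294, -0.001]
force: [1.0, -0.6, 0.7]
opening: 0.0697
```

```bash
python3 - <<'E'
from h import *
go(*dk(.010,.0475),.034,TH)
E
```

```text
t 4.98 pos [ 0.6464 -0.0013  0.0443] th -93.84 tilt [ 0.001 -0.    -1.   ] open 0.0697 F [ 1.  -0.6  0.7] q [-0.08  0.39  1.51 -0.    1.24  1.56]
turn -0.04 delta now-axes [-0.0005  0.0008  0.0103] delta after turn [-0.0005  0.0008  0.0103]
```

>>> {"method": "jog_arm", "body": {
  "commands": [-0.5, 0, 0, 0.01, 0, -0.5, 0, 0, 0, 0, 1, 0, 0, 0, 0, 1, 0, 0, 0, 0, 1, 0, 0, 0, 0, 1, 0, 0, 0, 0, 1, 0, 0, 0, 0, 1, 0, 0, 0, 0, 1, 0, 0, 0, 0, 1, 0, 0, 0, 0]
}}

```text
t: 5.82
tool_pos: [0.6461, -0.0004, 0.0329]
orientation: [-2.147, 2.293, -0.0]
force: [-0.4, 0.4, 2.5]
opening: 0.0362
```

```bash
python3 - <<'E'
from h import *
go(*dk(-.07,.0475),.034,TH)
E
```

```text
t 5.82 pos [ 6.461e-01 -4.000e-04  3.290e-02] th -93.79 tilt [ 0.  0. -1.] open 0.0362 F [-0.4  0.4  2.5] q [-0.08  0.4   1.52  0.    1.22  1.56]
turn 0.01 delta now-axes [ 0.0003  0.0804 -0.0011] delta after turn [ 0.0004  0.0804 -0.0011]
```

>>> {"method": "jog_arm", "body": {
  "commands": [1, 0, 0.004, 0, 0, 1, 0, 0.006, 0, 0, 1, 0, 0.01, 0, 0, 1, 0, 0.01, 0, 0, 1, 0, 0.01, 0, 0, 1, 0, 0.015, 0, 0, 1, 0, 0.015, 0, 0, 1, 0, 0.015, 0, 0, 1, 0, 0, 0, 0, 1, 0, 0, 0, 0]
}}

```text
t: 6.65
tool_pos: [0.5598, 0.005, 0.0328]
orientation: [2.146, -2.293, -0.001]
force: [-2.9, 1.1, 4.4]
opening: 0.0357
```

```bash
python3 - <<'E'
from h import *
go(*dk(-.07,.0475),.034,TH)
p=shot('t4','top');q=shot('s4','scene')
cv2.imwrite('pics/c4.png',np.hstack([cv2.resize(p['img'][150:290,250:390],(400,400)),cv2.resize(q['img'][170:310,300:440],(400,400))]))
E
```

```text
t 6.65 pos [0.5598 0.005  0.0328] th -93.79 tilt [-0.001 -0.    -1.   ] open 0.0357 F [-2.9  1.1  4.4] q [-0.08  0.19  1.77 -0.    1.18  1.55]
turn 0.01 delta now-axes [ 0.0001 -0.006  -0.0012] delta after turn [ 0.0001 -0.006  -0.0012]
```

View pics/c4.png

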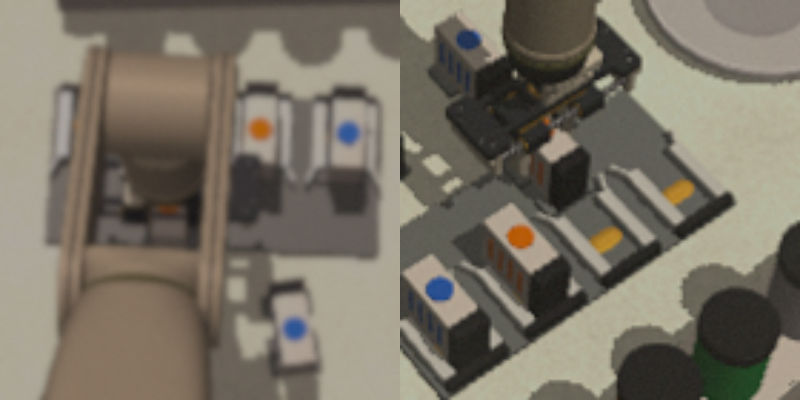

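>>> {"method": "jog_arm", "body": {
  "commands": [1, 0, 0, -0.015, 0, 1, 0, 0, -0.03, 0, 1, 0, 0, -0.03, 0, 1, 0, 0, -0.03, 0, 1, 0, 0, 0, 0]
}}

```text
t: 7.17
tool_pos: [0.5649, 0.0047, 0.1441]
orientation: [-2.143, 2.289, -0.01]
force: [1.8, -0.4, -0.6]
opening: 0.036
```

```bash
python3 - <<'E'
from h import *
go(.534,.391,.045,TH)
E
```

```text
t 7.17 pos [0.5649 0.0047 0.1441] th -93.8 tilt [ 0.009 -0.001 -1.   ] open 0.036 F [ 1.8 -0.4 -0.6] q [-0.08  0.07  1.69 -0.    1.37  1.55]
turn 0.0 delta now-axes [-0.3834  0.0572  0.0985] delta after turn [-0.3834  0.0564  0.0991]
```

>>> {"method": "jog_arm", "body": {
  "commands": [1, -0.015, 0.004, 0, 0, 1, -0.0295, 0.0043, 0, 0, 1, -0.0295, 0.0043, 0, 0, 1, -0.0295, 0.0043, 0, 0, 1, -0.0295, 0.0043, 0, 0, 1, -0.0295, 0.0043, 0, 0, 1, -0.0295, 0.0043, 0, 0, 1, -0.0295, 0.0043, 0, 0, 1, -0.0295, 0.0043, 0, 0, 1, -0.0295, 0.0043, 0, 0, 1, -0.0295, 0.0043, 0, 0, 1, -0.0295, 0.0043, 0, 0, 1, -0.0295, 0.0043, 0, 0, 1, -0.015, 0.004, 0, 0, 1, 0, 0, 0, 0, 1, 0, 0, 0, 0, 1, 0, 0, 0, 0]
}}

```text
t: 8.58
tool_pos: [0.5269, 0.391, 0.1365]
orientation: [2.145, -2.293, 0.0]
force: [0.6, -0.1, -2.5]
opening: 0.0358
```

```bash
python3 - <<'E'
from h import *
go(.534,.391,.045,TH)
E
```

```text
t 8.58 pos [0.5269 0.391  0.1365] th -93.81 tilt [-0.001 -0.002 -1.   ] open 0.0358 F [ 0.6 -0.1 -2.5] q [ 0.56  0.33  1.41 -0.    1.4   2.2 ]
turn -0.01 delta now-axes [-0.0006 -0.0072  0.0915] delta after turn [-0.0005 -0.0071  0.0915]
```

>>> {"method": "jog_arm", "body": {
  "commands": [1, 0, -0.007, 0.01, 0, 1, 0, 0, 0.014, 0, 1, 0, 0, 0.014, 0, 1, 0, 0, 0.014, 0, 1, 0, 0, 0.014, 0, 1, 0, 0, 0.014, 0, 1, 0, 0, 0, 0, 1, 0, 0, 0, 0]
}}

```text
t: 9.25
tool_pos: [0.5329, 0.391, 0.0556]
orientation: [2.145, -2.291, -0.001]
force: [-0.2, 0.1, -2.4]
opening: 0.0361
```

```bash
python3 - <<'E'
from h import *
go(.534,.391,.045,TH)
p=shot('t5','top');q=shot('s5','scene')
cv2.imwrite('pics/c5.png',np.hstack([cv2.resize(p['img'][150:290,130:270],(400,400)),cv2.resize(q['img'][80:220,360:500],(400,400))]))
E
```

```text
t 9.25 pos [0.5329 0.391  0.0556] th -93.79 tilt [-0.003 -0.002 -1.   ] open 0.0361 F [-0.2  0.1 -2.4] q [0.56 0.42 1.45 0.   1.27 2.19]
turn 0.01 delta now-axes [-0.0001 -0.0012  0.0106] delta after turn [-0.0001 -0.0011  0.0106]
```

View pics/c5.png

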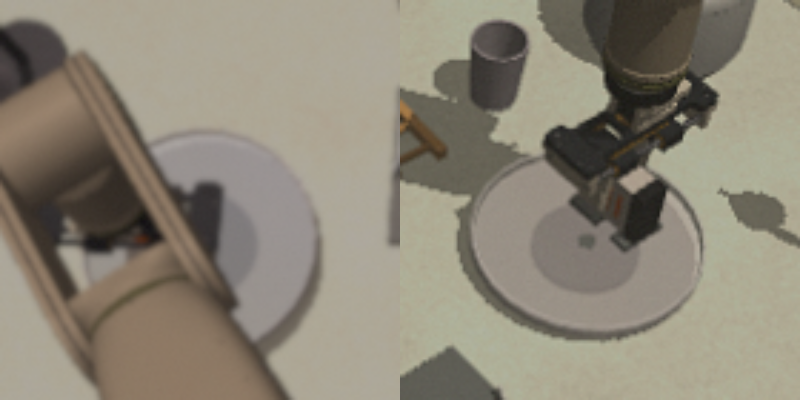

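>>> {"method": "jog_arm", "body": {
  "commands": [1, 0, 0, 0.003, 0, 1, 0, 0, 0.003, 0, 1, 0, 0, 0.0025, 0, 1, 0, 0, 0, 0, 1, 0, 0, 0, 0]
}}

```text
t: 9.77
tool_pos: [0.5339, 0.3916, 0.049]
orientation: [2.146, -2.293, -0.0]
force: [0.7, -0.3, -2.4]
opening: 0.0362
```

>>> {"method": "jog_arm", "body": {
  "commands": [1, 0, 0, 0.0015, 0, 1, 0, 0, 0, 0]
}}

```text
t: 9.93
tool_pos: [0.5341, 0.3917, 0.0475]
orientation: [2.147, -2.294, -0.0]
force: [0.6, 0.1, -2.6]
opening: 0.0357
```

>>> {"method": "jog_arm", "body": {
  "commands": [1, 0, 0, 0.002, 0, 1, 0, 0, 0, 0]
}}

```text
t: 10.1
tool_pos: [0.5339, 0.3916, 0.0453]
orientation: [2.146, -2.294, -0.0]
force: [0.7, -0.5, -3.2]
opening: 0.0357
```

>>> {"method": "jog_arm", "body": {
  "commands": [1, 0, 0, 0.0015, 0, 1, 0, 0, 0, 0]
}}

```text
t: 10.27
tool_pos: [0.5339, 0.3916, 0.0438]
orientation: [2.146, -2.294, -0.0]
force: [0.6, 0.0, -2.3]
opening: 0.0358
```

>>> {"method": "jog_arm", "body": {
  "commands": [1, 0, 0, 0.001, 0, 1, 0, 0, 0, 0]
}}

```text
t: 10.43
tool_pos: [0.534, 0.3916, 0.043]
orientation: [2.147, -2.294, -0.0]
force: [-0.0, 1.0, -2.6]
opening: 0.0357
```

>>> {"method": "jog_arm", "body": {
  "commands": [1, 0, 0, 0.001, 0, 1, 0, 0, 0, 0]
}}

```text
t: 10.6
tool_pos: [0.5344, 0.3918, 0.0429]
orientation: [-2.146, 2.293, -0.0]
force: [-1.6, -1.0, 2.3]
opening: 0.0357
```

>>> {"method": "jog_arm", "body": {
  "commands": [-0.35, 0, 0, 0, 0, -0.35, 0, 0, 0, 0, -0.35, 0, 0, 0, 0, -0.35, 0, 0, 0, 0, -0.35, 0, 0, -0.01, 0, -0.35, 0, 0, -0.03, 0, -0.35, 0, 0, -0.03, 0, -0.35, 0, 0, -0.03, 0, -0.35, 0, 0, -0.02, 0, -0.35, 0, 0, 0, 0]
}}

```text
t: 11.43
tool_pos: [0.537, 0.3935, 0.1701]
orientation: [-2.14, 2.286, -0.003]
force: [-0.3, -0.8, 1.8]
opening: 0.0632
```

```bash
python3 - <<'E'
from h import *
go(*dk(.010,-.0475),.033,TH)
E
```

```text
t 11.43 pos [0.537  0.3935 0.1701] th -93.79 tilt [ 0.009  0.005 -1.   ] open 0.0632 F [-0.3 -0.8  1.8] q [ 0.56  0.32  1.36 -0.    1.45  2.19]
turn 0.01 delta now-axes [ 0.4821 -0.1333  0.1353] delta after turn [ 0.4812 -0.1345  0.1371]
```

>>> {"method": "jog_arm", "body": {
  "commands": [-0.5, 0.032, -0.009, 0, 0, -0.5, 0.032, -0.009, 0, 0, -0.5, 0.032, -0.009, 0, 0, -0.5, 0.032, -0.009, 0, 0, -0.5, 0.032, -0.009, 0, 0, -0.5, 0.032, -0.009, 0, 0, -0.5, 0.032, -0.009, 0, 0, -0.5, 0.032, -0.009, 0, 0, -0.5, 0.032, -0.009, 0, 0, -0.5, 0.032, -0.009, 0, 0, -0.5, 0.032, -0.009, 0, 0, -0.5, 0.032, -0.009, 0, 0, -0.5, 0.032, -0.009, 0, 0, -0.5, 0.032, -0.009, 0, 0, -0.5, 0.032, -0.009, 0, 0, -0.5, 0, 0, 0, 0, -0.5, 0, 0, 0, 0, -0.5, 0, 0, 0, 0]
}}

```text
t: 12.93
tool_pos: [0.6366, -0.0959, 0.1618]
orientation: [2.146, -2.294, -0.002]
force: [-0.5, 0.3, -0.2]
opening: 0.0699
```

```bash
python3 - <<'E'
from h import *
go(*dk(.010,-.0475),.033,TH)
p=shot('t6','top');q=shot('s6','scene')
cv2.imwrite('pics/c6.png',np.hstack([cv2.resize(p['img'][150:290,160:300],(400,400)),cv2.resize(q['img'][80:220,360:500],(400,400))]))
E
```

```text
t 12.93 pos [ 0.6366 -0.0959  0.1618] th -93.83 tilt [-0.001  0.001 -1.   ] open 0.0699 F [-0.5  0.3 -0.2] q [-0.23  0.28  1.42  0.    1.44  1.41]
turn -0.03 delta now-axes [-0.0004 -0.0028  0.1288] delta after turn [-0.0005 -0.0027  0.1288]
```

View pics/c6.png

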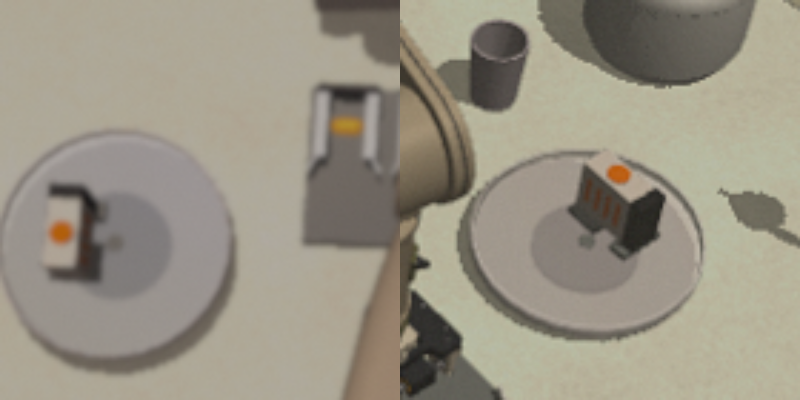

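>>> {"method": "jog_arm", "body": {
  "commands": [-0.5, 0, -0.003, 0.016, 0, -0.5, 0, 0, 0.016, 0, -0.5, 0, 0, 0.016, 0, -0.5, 0, 0, 0.016, 0, -0.5, 0, 0, 0.016, 0, -0.5, 0, 0, 0.016, 0, -0.5, 0, 0, 0.016, 0, -0.5, 0, 0, 0, 0, -0.5, 0, 0, 0, 0]
}}

```text
t: 13.78
tool_pos: [0.6389, -0.0949, 0.0492]
orientation: [2.147, -2.291, -0.003]
force: [-0.3, 0.3, 0.4]
opening: 0.0695
```

```bash
python3 - <<'E'
from h import *
go(*dk(.010,-.0475),.033,TH)
E
```

```text
t 13.78 pos [ 0.6389 -0.0949  0.0492] th -93.71 tilt [-0.003  0.001 -1.   ] open 0.0695 F [-0.3  0.3  0.4] q [-0.23  0.39  1.51  0.    1.25  1.41]
turn 0.09 delta now-axes [ 0.0006 -0.0005  0.0162] delta after turn [ 0.0006 -0.0004  0.0162]
```

Grip and pull.

>>> {"method": "jog_arm", "body": {
  "commands": [-0.5, 0.0005, 0, 0.008, 0, -0.5, 0, 0, 0.008, 0, -0.5, 0, 0, 0, 0, 1, 0, 0, 0, 0, 1, 0, 0, 0, 0, 1, 0, 0, 0, 0, 1, 0, 0, 0, 0, 1, 0, 0, 0, 0, 1, 0, 0, 0, 0, 1, 0, 0, 0, 0, 1, 0, 0, 0, 0]
}}

```text
t: 14.7
tool_pos: [0.6405, -0.096, 0.0346]
orientation: [-2.146, 2.292, 0.0]
force: [1.1, 5.5, 3.0]
opening: 0.0357
```

>>> {"method": "jog_arm", "body": {
  "commands": [1, 0, 0.004, 0, 0, 1, 0, 0.006, 0, 0, 1, 0, 0.01, 0, 0, 1, 0, 0.01, 0, 0, 1, 0, 0.01, 0, 0, 1, 0, 0.015, 0, 0, 1, 0, 0.015, 0, 0, 1, 0, 0.015, 0, 0, 1, 0, 0, 0, 0, 1, 0, 0, 0, 0]
}}

```text
t: 15.53
tool_pos: [0.5546, -0.0915, 0.0346]
orientation: [2.146, -2.293, -0.0]
force: [-3.4, 0.9, 4.9]
opening: 0.0358
```

```bash
python3 - <<'E'
from h import *
go(*dk(-.075,-.0475),.033,TH)
p=shot('t7','top');q=shot('s7','scene')
cv2.imwrite('pics/c7.png',np.hstack([cv2.resize(p['img'][150:290,250:390],(400,400)),cv2.resize(q['img'][170:310,300:440],(400,400))]))
E
```

```text
t 15.53 pos [ 0.5546 -0.0915  0.0346] th -93.8 tilt [-0.001 -0.    -1.   ] open 0.0358 F [-3.4  0.9  4.9] q [-0.25  0.2   1.77 -0.    1.18  1.38]
turn -0.0 delta now-axes [-0.0015  0.0001  0.0016] delta after turn [-0.0015  0.0001  0.0016]
```

View pics/c7.png

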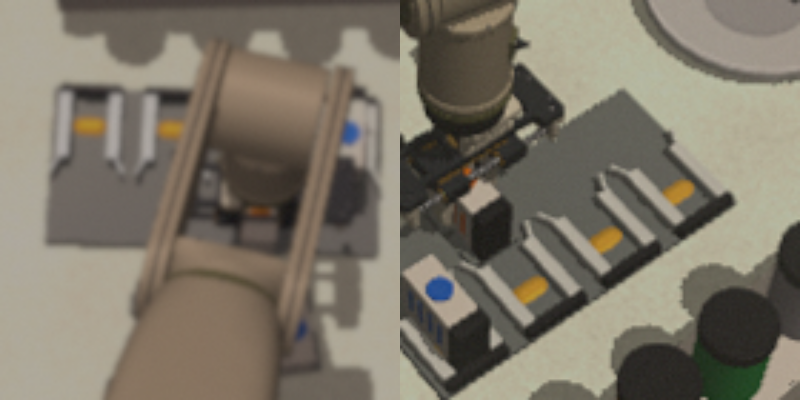

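>>> {"method": "jog_arm", "body": {
  "commands": [1, 0, 0, -0.015, 0, 1, 0, 0, -0.03, 0, 1, 0, 0, -0.03, 0, 1, 0, 0, -0.03, 0, 1, 0, 0, -0.02, 0, 1, 0, 0, 0, 0, 1, 0, 0, 0, 0]
}}

```text
t: 16.22
tool_pos: [0.5563, -0.0918, 0.1599]
orientation: [-2.146, 2.293, -0.004]
force: [0.2, -0.1, -2.2]
opening: 0.0361
```

```bash
python3 - <<'E'
from h import *
go(.534,.307,.045,TH)
E
```

```text
t 16.22 pos [ 0.5563 -0.0918  0.1599] th -93.8 tilt [ 0.002 -0.001 -1.   ] open 0.0361 F [ 0.2 -0.1 -2.2] q [-0.25  0.07  1.67 -0.    1.41  1.38]
turn -0.0 delta now-axes [-0.3965  0.049   0.1145] delta after turn [-0.3964  0.0487  0.1149]
```

>>> {"method": "jog_arm", "body": {
  "commands": [1, -0.015, 0.003, 0, 0, 1, -0.0305, 0.0035, 0, 0, 1, -0.0305, 0.0035, 0, 0, 1, -0.0305, 0.0035, 0, 0, 1, -0.0305, 0.0035, 0, 0, 1, -0.0305, 0.0035, 0, 0, 1, -0.0305, 0.0035, 0, 0, 1, -0.0305, 0.0035, 0, 0, 1, -0.0305, 0.0035, 0, 0, 1, -0.0305, 0.0035, 0, 0, 1, -0.0305, 0.0035, 0, 0, 1, -0.0305, 0.0035, 0, 0, 1, -0.0305, 0.0035, 0, 0, 1, -0.015, 0.004, 0, 0, 1, 0, 0, 0, 0, 1, 0, 0, 0, 0, 1, 0, 0, 0, 0]
}}

```text
t: 17.63
tool_pos: [0.5319, 0.3059, 0.1574]
orientation: [2.145, -2.292, -0.0]
force: [-0.2, -0.7, -3.0]
opening: 0.036
```

```bash
python3 - <<'E'
from h import *
go(.534,.307,.045,TH)
E
```

```text
t 17.63 pos [0.5319 0.3059 0.1574] th -93.8 tilt [-0.002 -0.002 -1.   ] open 0.036 F [-0.2 -0.7 -3. ] q [ 0.44  0.2   1.52 -0.    1.42  2.08]
turn -0.0 delta now-axes [-0.0015 -0.0022  0.1124] delta after turn [-0.0012 -0.002   0.1124]
```

>>> {"method": "jog_arm", "body": {
  "commands": [1, -0.001, -0.001, 0.0135, 0, 1, 0, 0, 0.0135, 0, 1, 0, 0, 0.0135, 0, 1, 0, 0, 0.0135, 0, 1, 0, 0, 0.0135, 0, 1, 0, 0, 0.0135, 0, 1, 0, 0, 0.0135, 0, 1, 0, 0, 0.0095, 0, 1, 0, 0, 0, 0, 1, 0, 0, 0, 0]
}}

```text
t: 18.47
tool_pos: [0.533, 0.3078, 0.0543]
orientation: [2.146, -2.293, -0.001]
force: [0.5, -0.2, -1.7]
opening: 0.0353
```

```bash
python3 - <<'E'
from h import *
go(.534,.307,.045,TH)
E
```

```text
t 18.47 pos [0.533  0.3078 0.0543] th -93.79 tilt [-0.001 -0.001 -1.   ] open 0.0353 F [ 0.5 -0.2 -1.7] q [ 0.44  0.3   1.6  -0.    1.24  2.08]
turn 0.01 delta now-axes [ 0.0008 -0.001   0.0093] delta after turn [ 0.0008 -0.001   0.0093]
```

>>> {"method": "jog_arm", "body": {
  "commands": [1, 0, 0, 0.004, 0, 1, 0, 0, 0.004, 0, 1, 0, 0, 0.0, 0, 1, 0, 0, 0, 0]
}}

```text
t: 18.8
tool_pos: [0.5336, 0.3081, 0.0473]
orientation: [-2.146, 2.294, -0.0]
force: [0.6, -0.0, -1.6]
opening: 0.0357
```

>>> {"method": "jog_arm", "body": {
  "commands": [1, 0, 0, 0.0015, 0, 1, 0, 0, 0, 0]
}}

```text
t: 18.97
tool_pos: [0.5336, 0.3081, 0.0457]
orientation: [-2.146, 2.294, -0.0]
force: [0.8, -0.4, -2.3]
opening: 0.0357
```

>>> {"method": "jog_arm", "body": {
  "commands": [1, 0, 0, 0.001, 0, 1, 0, 0, 0, 0]
}}

```text
t: 19.13
tool_pos: [0.5336, 0.3081, 0.0447]
orientation: [-2.147, 2.294, -0.0]
force: [-0.3, -0.2, -2.9]
opening: 0.0357
```

>>> {"method": "jog_arm", "body": {
  "commands": [1, 0, 0, 0.001, 0, 1, 0, 0, 0, 0]
}}

```text
t: 19.3
tool_pos: [0.5338, 0.3081, 0.0446]
orientation: [-2.146, 2.293, -0.0]
force: [-1.9, -1.7, 5.0]
opening: 0.0357
```

Contact. Release and raise.

>>> {"method": "jog_arm", "body": {
  "commands": [-0.35, 0, 0, 0, 0, -0.35, 0, 0, 0, 0, -0.35, 0, 0, 0, 0, -0.35, 0, 0, 0, 0, -0.35, 0, 0, -0.01, 0, -0.35, 0, 0, -0.03, 0, -0.35, 0, 0, -0.03, 0, -0.35, 0, 0, -0.03, 0, -0.35, 0, 0, -0.03, 0, -0.35, 0, 0, 0, 0]
}}

```text
t: 20.13
tool_pos: [0.5371, 0.3098, 0.1827]
orientation: [-2.139, 2.285, -0.006]
force: [-0.1, 0.2, 2.1]
opening: 0.0625
```

```bash
cat > b.py <<'E'
from fit import *
import sys
p=shot('t'+sys.argv[1],'top');q=shot('s'+sys.argv[1],'scene')
C=segs_cart();items=[]
for a in sys.argv[2:]:
    x0=[float(t) for t in a.split(',')]; z=x0[3] if len(x0)>3 else 0
    for ps in ([p],[q],[p,q]):
        v,fv=fit(ps,C,x0[:3],z); print(np.round(v,4),round(np.degrees(v[2]),1),round(fv),end=' | ')
    print(); items.append((C,v,z))
im=[]
over(p,items,(160,150,460,300),2.6,'o1'); over(q,items,(200,100,500,350),2.6,'o2')
E
python3 b.py 8 .4312,.026,-.055 .4295,-.125,.15 .471,-.3677,.31 .539,.391,-.066,.018 .539,.307,-.066,.018
python3 -c "
from h import *
go(.426,.026,.03,-93)"
```

```text
[ 0.4311  0.0263 -0.0934] -5.3 -150 | [ 0.4321  0.0251 -0.0492] -2.8 -161 | [ 0.4316  0.0255 -0.0549] -3.1 -309 | 
[ 0.4289 -0.1262  0.1646] 9.4 -143 | [ 0.4308 -0.1243  0.1472] 8.4 -155 | [ 0.4295 -0.1248  0.1508] 8.6 -295 | 
[ 0.4707 -0.3674  0.2598] 14.9 -149 | [ 0.4717 -0.3677  0.3334] 19.1 -148 | [ 0.4712 -0.3677  0.3178] 18.2 -294 | 
[0.54   0.4077 0.403 ] 23.1 -133 | [ 0.5278  0.4019 -0.2607] -14.9 -156 | [ 0.5268  0.402  -0.28  ] -16.0 -262 | 
[ 0.5696  0.3346 -1.0713] -61.4 -142 | [ 0.5402  0.3061 -0.0711] -4.1 -148 | [0.5407 0.3066 0.0624] 3.6 -198 | 
t 20.23 pos [0.5349 0.3087 0.1766] th -93.79 tilt [ 0.004  0.002 -1.   ] open 0.0626 F [ 0.4 -0.4 -0.4] q [0.44 0.19 1.49 0.   1.45 2.08]
turn -0.79 delta now-axes [0.2896 0.0905 0.1455] delta after turn [0.288  0.0939 0.1466]
```

View pics/o1.png

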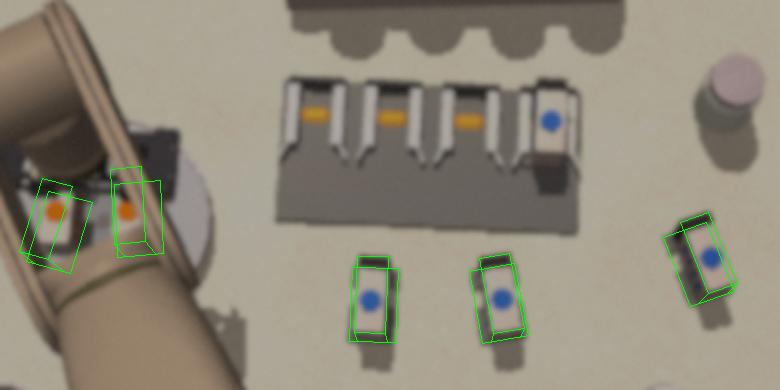

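View pics/o2.png

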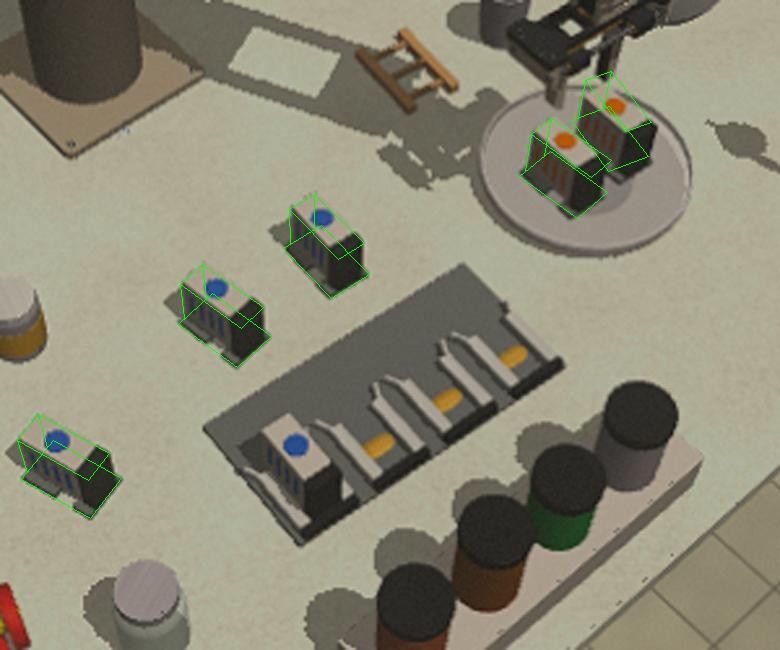

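>>> {"method": "jog_arm", "body": {
  "commands": [-0.4, 0.029, 0.009, 0, 0, -0.4, 0.029, 0.009, 0, 0, -0.4, 0.029, 0.009, 0, 0, -0.4, 0.029, 0.009, 0, 0, -0.4, 0.029, 0.009, 0, 0, -0.4, 0.029, 0.009, 0, 0, -0.4, 0.029, 0.009, 0, 0, -0.4, 0.029, 0.009, 0, 0, -0.4, 0.029, 0.009, 0, 0, -0.4, 0.029, 0.009, 0, 0, -0.4, 0, 0, 0.02, 0, -0.4, 0, 0, 0.02, 0, -0.4, 0, 0, 0, 0, -0.4, 0, 0, 0, 0]
}}

```text
t: 21.4
tool_pos: [0.4227, 0.0247, 0.1319]
orientation: [2.144, -2.292, -0.005]
force: [0.4, 0.5, 0.1]
opening: 0.0651
```

```bash
python3 -c "
from h import *
go(.4265,.0257,.027,-93.8)
q=shot('s9','scene')
cv2.imwrite('pics/c9.png',cv2.resize(q['img'][130:270,260:400],(500,500)))"
```

```text
t 21.4 pos [0.4227 0.0247 0.1319] th -93.81 tilt [-0.005  0.    -1.   ] open 0.0651 F [0.4 0.5 0.1] q [-0.06 -0.31  2.06  0.    1.39  1.57]
turn -0.01 delta now-axes [-0.0013 -0.0042  0.1049] delta after turn [-0.0013 -0.0037  0.1049]
```

View pics/c9.png

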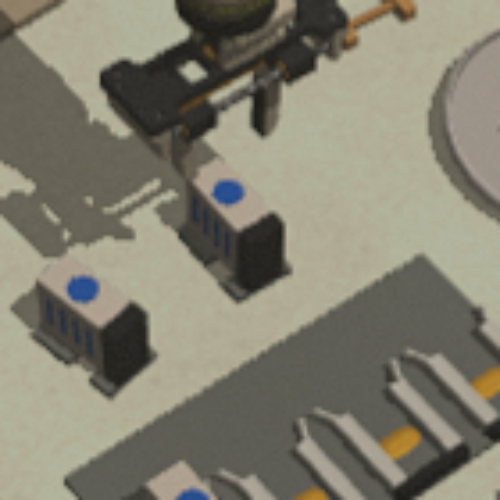

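>>> {"method": "jog_arm", "body": {
  "commands": [-0.4, -0.001, -0.003, 0.013, 0, -0.4, 0, 0, 0.013, 0, -0.4, 0, 0, 0.013, 0, -0.4, 0, 0, 0.013, 0, -0.4, 0, 0, 0.013, 0, -0.4, 0, 0, 0.013, 0, -0.4, 0, 0, 0.013, 0, -0.4, 0, 0, 0.008, 0, -0.4, 0, 0, 0, 0, -0.4, 0, 0, 0, 0]
}}

```text
t: 22.28
tool_pos: [0.4278, 0.0256, 0.0351]
orientation: [2.147, -2.293, -0.0]
force: [-0.8, 0.7, 0.3]
opening: 0.0649
```

```bash
python3 -c "
from h import *
go(.4265,.0257,.027,-93.8)"
```

```text
t 22.28 pos [0.4278 0.0256 0.0351] th -93.76 tilt [-0.  0. -1.] open 0.0649 F [-0.8  0.7  0.3] q [-0.06 -0.17  2.13 -0.    1.18  1.58]
turn 0.04 delta now-axes [0.     0.0013 0.0081] delta after turn [0.     0.0013 0.0081]
```

>>> {"method": "jog_arm", "body": {
  "commands": [-0.4, 0, 0.001, 0.008, 0, -0.4, 0, 0, 0, 0, 1, 0, 0, 0, 0, 1, 0, 0, 0, 0, 1, 0, 0, 0, 0, 1, 0, 0, 0, 0, 1, 0, 0, 0, 0, 1, 0, 0, 0, 0, 1, 0, 0, 0, 0, 1, 0, 0, 0, 0]
}}

```text
t: 23.12
tool_pos: [0.4268, 0.0256, 0.0269]
orientation: [-2.146, 2.293, -0.0]
force: [-0.5, 1.7, 3.0]
opening: 0.036
```

>>> {"method": "jog_arm", "body": {
  "commands": [1, 0, 0, -0.01, 0, 1, 0, 0, -0.02, 0, 1, 0, 0, -0.02, 0, 1, 0, 0, -0.02, 0, 1, 0, 0, 0, 0, 1, 0, 0, 0, 0]
}}

```text
t: 23.62
tool_pos: [0.4276, 0.0253, 0.0977]
orientation: [-2.145, 2.293, -0.003]
force: [0.4, 0.3, -2.9]
opening: 0.0363
```

```bash
python3 -c "
from h import *
go(*dk(-.068,.1425),.034,-93.8)"
```

```text
t 23.62 pos [0.4276 0.0253 0.0977] th -93.8 tilt [ 0.003 -0.    -1.   ] open 0.0363 F [ 0.4  0.3 -2.9] q [-0.06 -0.26  2.09 -0.    1.31  1.58]
turn 0.0 delta now-axes [-0.0834 -0.1411  0.0641] delta after turn [-0.0834 -0.1413  0.0637]
```

>>> {"method": "jog_arm", "body": {
  "commands": [1, -0.0119, -0.0202, 0, 0, 1, -0.0119, -0.0202, 0, 0, 1, -0.0119, -0.0202, 0, 0, 1, -0.0119, -0.0202, 0, 0, 1, -0.0119, -0.0202, 0, 0, 1, -0.0119, -0.0202, 0, 0, 1, -0.0119, -0.0202, 0, 0, 1, 0, 0, 0.02, 0, 1, 0, 0, 0.015, 0, 1, 0, 0, 0.01, 0, 1, 0, 0, 0, 0, 1, 0, 0, 0, 0]
}}

```text
t: 24.62
tool_pos: [0.5716, 0.099, 0.0499]
orientation: [2.145, -2.292, -0.003]
force: [0.5, -0.2, -1.2]
opening: 0.0361
```

```bash
python3 -c "
from h import *
go(*dk(-.068,.1425),.035,-93.8)
p=shot('t10','top');q=shot('s10','scene')
cv2.imwrite('pics/c10.png',np.hstack([cv2.resize(p['img'][150:270,240:360],(400,400)),cv2.resize(q['img'][170:290,320:440],(400,400))]))
"
```

```text
t 24.62 pos [0.5716 0.099  0.0499] th -93.8 tilt [-0.004 -0.    -1.   ] open 0.0361 F [ 0.5 -0.2 -1.2] q [ 0.08  0.22  1.7  -0.    1.22  1.72]
turn -0.0 delta now-axes [-0.0004 -0.0026  0.0149] delta after turn [-0.0004 -0.0025  0.0149]
```

View pics/c10.png

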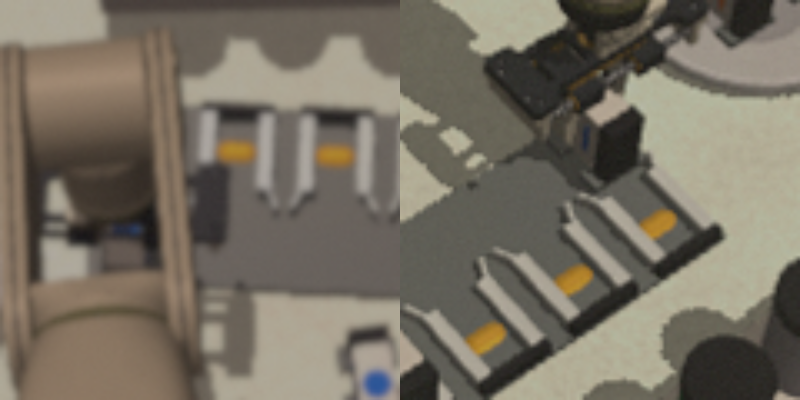

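>>> {"method": "jog_arm", "body": {
  "commands": [1, 0, 0, 0.006, 0, 1, 0, 0, 0.006, 0, 1, 0, 0, 0.001, 0, 1, 0, 0, 0, 0, 1, 0, 0, 0, 0]
}}

```text
t: 25.13
tool_pos: [0.5731, 0.0992, 0.0386]
orientation: [2.146, -2.294, -0.0]
force: [0.3, 0.1, -2.5]
opening: 0.0362
```

>>> {"method": "jog_arm", "body": {
  "commands": [1, 0, 0, 0.001, 0, 1, 0, 0, 0, 0]
}}

```text
t: 25.3
tool_pos: [0.5733, 0.0992, 0.0377]
orientation: [-2.146, 2.294, -0.0]
force: [-1.0, 0.5, -2.4]
opening: 0.0358
```

>>> {"method": "jog_arm", "body": {
  "commands": [1, 0, 0, 0.0015, 0, 1, 0, 0, 0, 0]
}}

```text
t: 25.47
tool_pos: [0.5731, 0.0992, 0.036]
orientation: [2.147, -2.294, -0.0]
force: [0.8, -0.3, -2.1]
opening: 0.036
```

>>> {"method": "jog_arm", "body": {
  "commands": [1, 0, 0, 0.001, 0, 1, 0, 0, 0, 0]
}}

```text
t: 25.63
tool_pos: [0.5732, 0.0992, 0.035]
orientation: [-2.147, 2.294, 0.0]
force: [-0.4, 0.3, -2.7]
opening: 0.036
```

>>> {"method": "jog_arm", "body": {
  "commands": [1, 0, -0.006, 0, 0, 1, 0, -0.006, 0, 0, 1, 0, -0.006, 0, 0, 1, 0, -0.006, 0, 0, 1, 0, -0.006, 0, 0, 1, 0, 0, 0, 0]
}}

```text
t: 26.13
tool_pos: [0.6046, 0.0974, 0.0353]
orientation: [-2.146, 2.293, -0.001]
force: [1.6, 2.3, -1.9]
opening: 0.0359
```

```bash
python3 -c "
from h import *
go(*dk(.010,.1425),.035,-93.8)
p=shot('t11','top');q=shot('s11','scene')
cv2.imwrite('pics/c11.png',np.hstack([cv2.resize(p['img'][150:270,240:360],(400,400)),cv2.resize(q['img'][170:290,320:440],(400,400))]))
"
```

```text
t 26.13 pos [0.6046 0.0974 0.0353] th -93.8 tilt [ 0.001  0.    -1.   ] open 0.0359 F [ 1.6  2.3 -1.9] q [0.08 0.32 1.62 0.   1.2  1.71]
turn 0.0 delta now-axes [ 0.0002 -0.0474  0.0003] delta after turn [ 0.0002 -0.0474  0.0003]
```

View pics/c11.png

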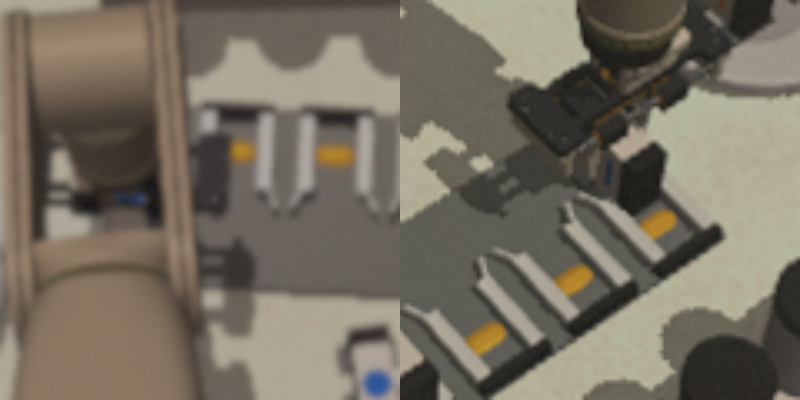

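>>> {"method": "jog_arm", "body": {
  "commands": [1, 0, -0.005, 0, 0, 1, 0, -0.005, 0, 0, 1, 0, -0.005, 0, 0, 1, 0, -0.005, 0, 0, 1, 0, -0.005, 0, 0, 1, 0, 0, 0, 0]
}}

```text
t: 26.73
tool_pos: [0.6298, 0.0956, 0.036]
orientation: [-2.145, 2.293, -0.002]
force: [2.1, 2.2, 1.3]
opening: 0.036
```

>>> {"method": "jog_arm", "body": {
  "commands": [1, 0, -0.005, 0, 0, 1, 0, -0.005, 0, 0, 1, 0, -0.004, 0, 0, 1, 0, -0.003, 0, 0, 1, 0, 0, 0, 0, 1, 0, 0, 0, 0]
}}

```text
t: 27.23
tool_pos: [0.6461, 0.0944, 0.0354]
orientation: [-2.146, 2.293, -0.002]
force: [2.4, 3.0, 2.2]
opening: 0.0361
```

```bash
python3 -c "
from h import *
go(*dk(.010,.1425),.035,-93.8)"
```

```text
t 27.23 pos [0.6461 0.0944 0.0354] th -93.8 tilt [ 0.002  0.    -1.   ] open 0.0361 F [2.4 3.  2.2] q [ 0.07  0.42  1.5  -0.    1.23  1.7 ]
turn 0.0 delta now-axes [ 0.     -0.0058  0.0004] delta after turn [ 0.     -0.0059  0.0004]
```

>>> {"method": "jog_arm", "body": {
  "commands": [1, 0, -0.002, 0, 0, 1, 0, -0.002, 0, 0, 1, 0, 0, 0, 0]
}}

```text
t: 27.48
tool_pos: [0.6494, 0.0942, 0.0352]
orientation: [-2.146, 2.294, -0.0]
force: [-0.8, 2.1, 2.3]
opening: 0.036
```

>>> {"method": "jog_arm", "body": {
  "commands": [1, 0, -0.0015, 0, 0, 1, 0, 0, 0, 0, 1, 0, 0, 0, 0]
}}

```text
t: 27.73
tool_pos: [0.6508, 0.0941, 0.0351]
orientation: [-2.146, 2.294, -0.0]
force: [1.8, 3.3, 1.7]
opening: 0.0361
```

>>> {"method": "jog_arm", "body": {
  "commands": [1, 0, -0.0015, 0, 0, 1, 0, 0, 0, 0, 1, 0, 0, 0, 0]
}}

```text
t: 27.98
tool_pos: [0.6522, 0.094, 0.0351]
orientation: [-2.146, 2.294, -0.0]
force: [1.0, 2.4, 0.7]
opening: 0.0355
```

>>> {"method": "jog_arm", "body": {
  "commands": [1, 0, -0.0015, 0, 0, 1, 0, 0, 0, 0, 1, 0, 0, 0, 0]
}}

```text
t: 28.23
tool_pos: [0.6536, 0.0939, 0.035]
orientation: [-2.147, 2.294, -0.0]
force: [1.5, 2.7, 0.9]
opening: 0.036
```

>>> {"method": "jog_arm", "body": {
  "commands": [1, 0, -0.0015, 0, 0, 1, 0, 0, 0, 0, 1, 0, 0, 0, 0]
}}

```text
t: 28.48
tool_pos: [0.6546, 0.0938, 0.035]
orientation: [2.146, -2.293, -0.001]
force: [-2.8, 1.9, 3.3]
opening: 0.0358
```

```bash
python3 -c "
from h import *
go(*dk(.010,.1425),.035,-93.8)
p=shot('t12','top');q=shot('s12','scene')
cv2.imwrite('pics/c12.png',np.hstack([cv2.resize(p['img'][150:270,240:360],(400,400)),cv2.resize(q['img'][190:270,350:430],(400,400))]))
"
```

```text
t 28.48 pos [0.6546 0.0938 0.035 ] th -93.79 tilt [-0.001 -0.    -1.   ] open 0.0358 F [-2.8  1.9  3.3] q [0.06 0.44 1.47 0.   1.24 1.7 ]
turn 0.01 delta now-axes [-0.      0.0027  0.    ] delta after turn [-0.      0.0027  0.    ]
```

View pics/c12.png

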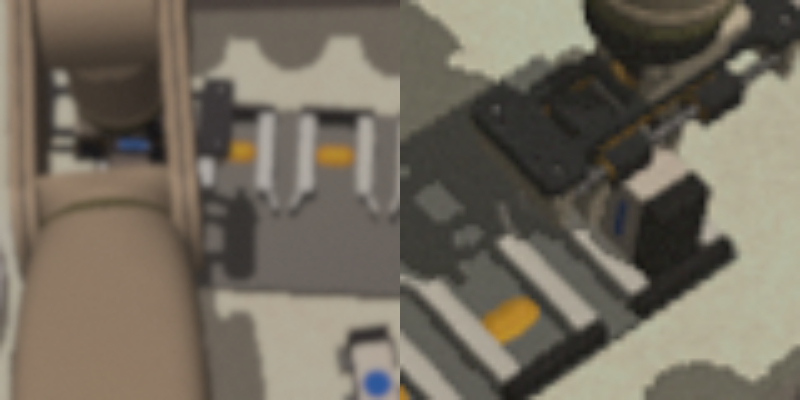

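>>> {"method": "jog_arm", "body": {
  "commands": [1, 0, -0.0015, 0, 0, 1, 0, 0, 0, 0, 1, 0, 0, 0, 0]
}}

```text
t: 28.83
tool_pos: [0.6563, 0.0937, 0.035]
orientation: [2.146, -2.294, -0.0]
force: [-4.2, 3.7, 2.9]
opening: 0.0359
```

>>> {"method": "jog_arm", "body": {
  "commands": [1, 0, -0.0015, 0, 0, 1, 0, 0, 0, 0, 1, 0, 0, 0, 0]
}}

```text
t: 29.08
tool_pos: [0.6567, 0.0935, 0.0351]
orientation: [2.145, -2.292, -0.003]
force: [-10.5, 2.3, 9.5]
opening: 0.036
```

>>> {"method": "jog_arm", "body": {
  "commands": [1, 0, -0.001, 0, 0, 1, 0, 0, 0, 0, 1, 0, 0, 0, 0]
}}

```text
t: 29.33
tool_pos: [0.6569, 0.0935, 0.0352]
orientation: [2.144, -2.291, -0.005]
force: [-15.4, 1.7, 13.7]
opening: 0.0356
```

```bash
python3 -c "
from h import *
p=shot('t13','top');q=shot('s13','scene')
cv2.imwrite('pics/c13.png',np.hstack([cv2.resize(p['img'][150:270,240:360],(400,400)),cv2.resize(q['img'][190:270,350:430],(400,400))]))
"
```

```text
(no output)
```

View pics/c13.png

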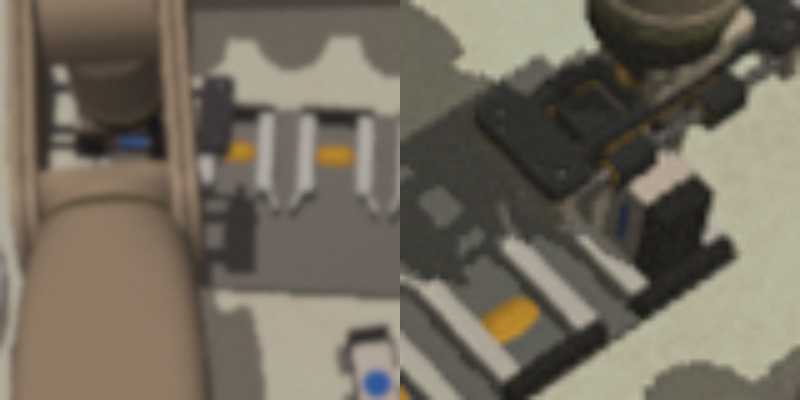

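>>> {"method": "jog_arm", "body": {
  "commands": [1, 0, 0.002, 0, 0, 1, 0, 0, 0, 0, -0.4, 0, 0, 0, 0, -0.4, 0, 0, 0, 0, -0.4, 0, 0, 0, 0, -0.4, 0, 0, 0, 0, -0.4, 0, 0, -0.015, 0, -0.4, 0, 0, -0.03, 0, -0.4, 0, 0, -0.03, 0, -0.4, 0, 0, -0.03, 0, -0.4, 0, 0, -0.02, 0, -0.4, 0, 0.03, 0, 0, -0.4, 0, 0.03, 0, 0, -0.4, 0, 0.03, 0, 0, -0.4, 0, 0.03, 0, 0, -0.4, 0, 0, 0, 0]
}}

```text
t: 30.77
tool_pos: [0.532, 0.102, 0.1596]
orientation: [2.145, -2.29, -0.004]
force: [-0.9, -0.0, -0.5]
opening: 0.0653
```

```bash
python3 - <<'E'
from h import *
go(.425,-.124,.15,-81.5)
E
python3 b.py 14 .6571,.0937,-.066,.008 .6384,-.191,-.066,.008 .4295,-.125,.15 .471,-.3677,.31
```

```text
t 30.77 pos [0.532  0.102  0.1596] th -93.74 tilt [-0.004 -0.    -1.   ] open 0.0653 F [-0.9 -0.  -0.5] q [0.09 0.01 1.72 0.   1.41 1.73]
turn -12.24 delta now-axes [0.2325 0.092  0.0101] delta after turn [0.2077 0.1393 0.0096]
[0.6077 0.1009 0.0606] 3.5 -90 | [ 0.6716  0.0911 -0.0124] -0.7 -166 | [ 0.6714  0.0914 -0.0225] -1.3 -216 | 
[ 0.643  -0.1835 -0.1141] -6.5 -123 | [ 0.6534 -0.1901 -0.1187] -6.8 -158 | [ 0.6537 -0.187  -0.127 ] -7.3 -253 | 
[ 0.4288 -0.1262  0.1645] 9.4 -143 | [ 0.4307 -0.1243  0.1478] 8.5 -157 | [ 0.4295 -0.1248  0.1502] 8.6 -297 | 
[ 0.4709 -0.3675  0.2638] 15.1 -149 | [ 0.4716 -0.3677  0.3344] 19.2 -150 | [ 0.4712 -0.3676  0.3168] 18.2 -296 |
```

View pics/o2.png

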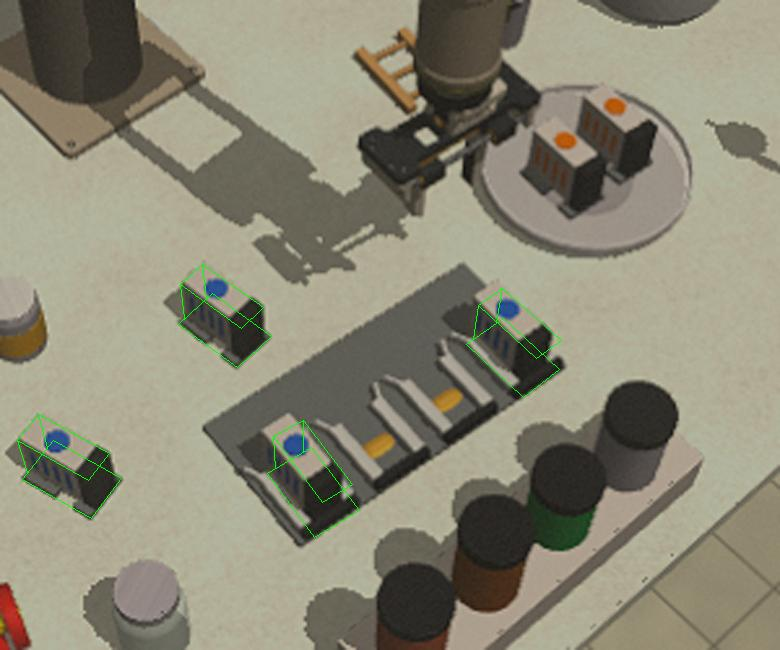

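View pics/o1.png

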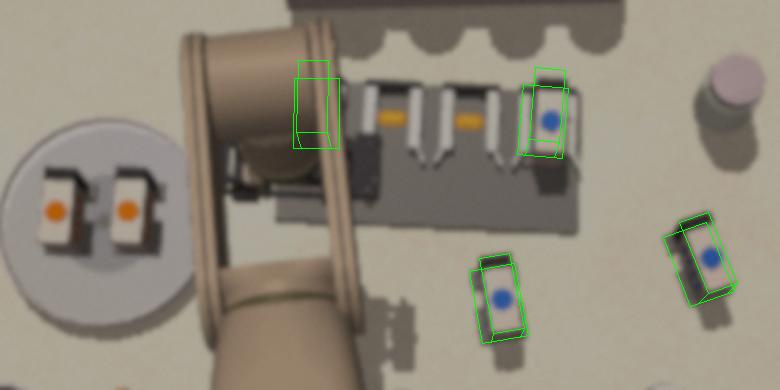

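```bash
cat >> h.py <<'E'
def seats(p):
    for d in dots(p,12):
        X=atz(p,d[1],d[2],.083); c,s=np.cos(DA),np.sin(DA); e=X[:2]-[DX,DY]
        print(d[0],np.round(d[1:],1),'dock frame',np.round([c*e[0]+s*e[1],-s*e[0]+c*e[1]],4))
E
python3 - <<'E'
from h import *
p=robot.read_camera('scene'); seats(p)
p['img']=cv2.imread('pics/s8.png');print('s0');
p['img']=cv2.imread('pics/scene0.png');seats(p)
E
```

```text
blue [282.7 210.5  42. ] dock frame [-0.2043 -0.0929]
blue [394.6 218.4  43. ] dock frame [0.0079 0.1423]
blue [221.1 269.5  58. ] dock frame [-0.1448 -0.3342]
blue [313.2 270.9  56. ] dock frame [ 0.0061 -0.1414]
orange [436.  140.3  32. ] dock frame [-0.1375  0.4404]
orange [416.9 153.7  33. ] dock frame [-0.1325  0.3557]
s0
blue [323.3 183.4  38. ] dock frame [-0.2126  0.0583]
blue [282.7 210.5  42. ] dock frame [-0.2043 -0.0929]
blue [221.2 269.5  57. ] dock frame [-0.1448 -0.334 ]
blue [313.2 270.9  56. ] dock frame [ 0.0061 -0.1414]
orange [368.9 234.9  48. ] dock frame [0.007  0.0491]
orange [341.5 252.6  48. ] dock frame [ 0.0066 -0.0465]
```

>>> {"method": "jog_arm", "body": {
  "commands": [-0.4, 0, 0, 0, -6.17, -0.4, 0, 0, 0, -6.17, -0.4, 0.0208, 0.0139, 0, 0, -0.4, 0.0208, 0.0139, 0, 0, -0.4, 0.0208, 0.0139, 0, 0, -0.4, 0.0208, 0.0139, 0, 0, -0.4, 0.0208, 0.0139, 0, 0, -0.4, 0.0208, 0.0139, 0, 0, -0.4, 0.0208, 0.0139, 0, 0, -0.4, 0.0208, 0.0139, 0, 0, -0.4, 0.0208, 0.0139, 0, 0, -0.4, 0.0208, 0.0139, 0, 0, -0.4, 0, 0, 0, 0, -0.4, 0, 0, 0, 0]
}}

```text
t: 32.08
tool_pos: [0.4317, -0.1264, 0.1613]
orientation: [-2.377, 2.053, -0.003]
force: [1.1, -0.2, 0.5]
opening: 0.0651
```

```bash
python3 b.py 15 .4295,-.125,.15 .471,-.3677,.31; python3 - <<'E'
from h import *
go(.4246,-.1256,.027,-81.4)
E
```

```text
[ 0.4289 -0.115   0.0615] 3.5 -93 | [ 0.4304 -0.1244  0.1479] 8.5 -173 | [ 0.4289 -0.1241  0.1721] 9.9 -270 | 
[ 0.4708 -0.3674  0.2677] 15.3 -150 | [ 0.4716 -0.3677  0.3364] 19.3 -151 | [ 0.4712 -0.3676  0.3177] 18.2 -297 | 
t 32.18 pos [ 0.4318 -0.1248  0.1608] th -81.49 tilt [ 0.001 -0.    -1.   ] open 0.0653 F [ 0.5  0.3 -0.2] q [-0.4  -0.26  1.96  0.    1.43  1.03]
turn -0.09 delta now-axes [-0.0003  0.0074  0.1338] delta after turn [-0.0003  0.0072  0.1338]
```

View pics/o2.png

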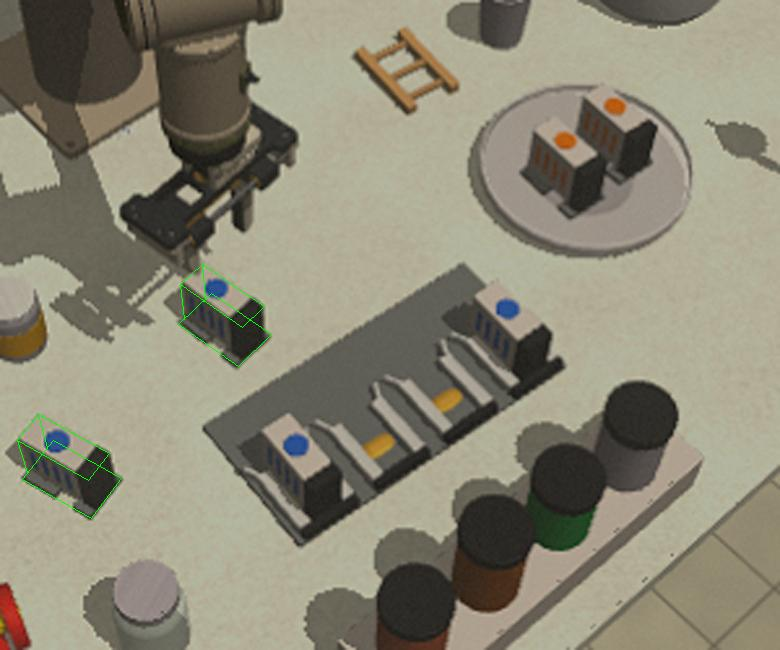

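Not disturbed. Down and grip.

>>> {"method": "jog_arm", "body": {
  "commands": [-0.4, 0, 0.007, 0.012, 0, -0.4, 0, 0, 0.014, 0, -0.4, 0, 0, 0.014, 0, -0.4, 0, 0, 0.014, 0, -0.4, 0, 0, 0.014, 0, -0.4, 0, 0, 0.014, 0, -0.4, 0, 0, 0.014, 0, -0.4, 0, 0, 0.014, 0, -0.4, 0, 0, 0.01, 0, -0.4, 0, 0, 0, 0, -0.4, 0, 0, 0, 0]
}}

```text
t: 33.1
tool_pos: [0.4238, -0.1251, 0.0399]
orientation: [2.381, -2.049, -0.002]
force: [-0.2, 0.4, -0.1]
opening: 0.0654
```

```bash
python3 - <<'E'
from h import *
go(.4246,-.1256,.027,-81.4)
E
```

```text
t 33.1 pos [ 0.4238 -0.1251  0.0399] th -81.4 tilt [-0.001  0.001 -1.   ] open 0.0654 F [-0.2  0.4 -0.1] q [-0.4  -0.13  2.09  0.    1.18  1.02]
turn -0.0 delta now-axes [ 0.0006 -0.0007  0.0129] delta after turn [ 0.0006 -0.0007  0.0129]
```

>>> {"method": "jog_arm", "body": {
  "commands": [-0.4, 0, -0.001, 0.007, 0, -0.4, 0, 0, 0.006, 0, -0.4, 0, 0, 0, 0, 1, 0, 0, 0, 0, 1, 0, 0, 0, 0, 1, 0, 0, 0, 0, 1, 0, 0, 0, 0, 1, 0, 0, 0, 0, 1, 0, 0, 0, 0, 1, 0, 0, 0, 0, 1, 0, 0, 0, 0]
}}

```text
t: 34.02
tool_pos: [0.4249, -0.1256, 0.0274]
orientation: [-2.381, 2.05, -0.0]
force: [-0.4, 1.0, 4.3]
opening: 0.0359
```

>>> {"method": "jog_arm", "body": {
  "commands": [1, 0, 0, -0.01, 0, 1, 0, 0, -0.02, 0, 1, 0, 0, -0.02, 0, 1, 0, 0, -0.02, 6.15, 1, 0, 0, 0, 6.15, 1, 0, 0, 0, 0, 1, 0, 0, 0, 0]
}}

```text
t: 34.6
tool_pos: [0.4246, -0.1256, 0.0972]
orientation: [2.151, -2.289, -0.0]
force: [0.5, -0.1, -1.9]
opening: 0.0359
```

```bash
python3 -c "
from h import *
go(*dk(-.068,.0475),.036,-93.8)"
```

```text
t 34.6 pos [ 0.4246 -0.1256  0.0972] th -93.57 tilt [-0. -0. -1.] open 0.0359 F [ 0.5 -0.1 -1.9] q [-0.4  -0.21  2.05 -0.    1.31  1.23]
turn 0.23 delta now-axes [-0.1387 -0.1349  0.0612] delta after turn [-0.1392 -0.1343  0.0612]
```

>>> {"method": "jog_arm", "body": {
  "commands": [1, 0, 0, 0, 0.2, 1, -0.0174, -0.0167, 0, 0, 1, -0.0174, -0.0167, 0, 0, 1, -0.0174, -0.0167, 0, 0, 1, -0.0174, -0.0167, 0, 0, 1, -0.0174, -0.0167, 0, 0, 1, -0.0174, -0.0167, 0, 0, 1, -0.0174, -0.0167, 0, 0, 1, -0.0174, -0.0167, 0, 0, 1, 0, 0, 0.02, 0, 1, 0, 0, 0.015, 0, 1, 0, 0, 0.01, 0, 1, 0, 0, 0.008, 0, 1, 0, 0, 0, 0, 1, 0, 0, 0, 0]
}}

```text
t: 35.85
tool_pos: [0.5671, 0.0038, 0.0437]
orientation: [2.143, -2.296, -0.002]
force: [1.0, 0.3, -2.2]
opening: 0.0356
```

```bash
python3 -c "
from h import *
go(*dk(-.068,.0475),.0355,-93.8)
q=shot('s16','scene')
cv2.imwrite('pics/c16.png',cv2.resize(q['img'][170:290,300:420],(500,500)))"
```

```text
t 35.85 pos [0.5671 0.0038 0.0437] th -93.94 tilt [-0.001  0.    -1.   ] open 0.0356 F [ 1.   0.3 -2.2] q [-0.08  0.2   1.75  0.    1.2   1.56]
turn -0.14 delta now-axes [-0.0006 -0.0007  0.0082] delta after turn [-0.0006 -0.0007  0.0082]
```

View pics/c16.png

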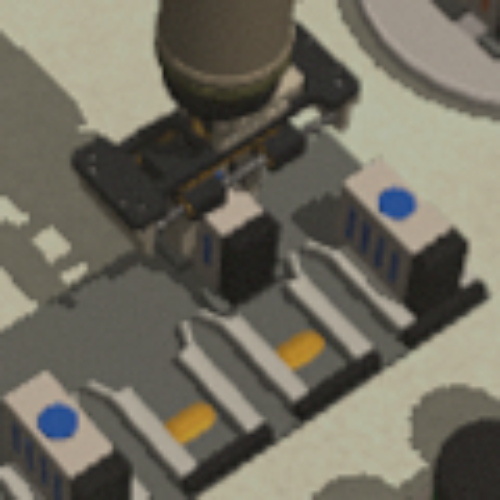

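>>> {"method": "jog_arm", "body": {
  "commands": [1, -0.0005, 0, 0.003, -0.1, 1, 0, 0, 0.003, 0, 1, 0, 0, 0.001, 0, 1, 0, 0, 0, 0, 1, 0, 0, 0, 0]
}}

```text
t: 36.32
tool_pos: [0.5677, 0.0045, 0.0372]
orientation: [-2.145, 2.295, -0.0]
force: [0.0, 0.4, -2.3]
opening: 0.0359
```

>>> {"method": "jog_arm", "body": {
  "commands": [1, 0, 0, 0.001, 0, 1, 0, 0, 0, 0, 1, 0, 0, 0, 0]
}}

```text
t: 36.57
tool_pos: [0.5677, 0.0046, 0.0361]
orientation: [2.145, -2.295, -0.0]
force: [0.3, 0.5, -1.9]
opening: 0.0361
```

>>> {"method": "jog_arm", "body": {
  "commands": [1, 0, -0.006, 0.0005, 0, 1, 0, -0.006, 0, 0, 1, 0, -0.006, 0, 0, 1, 0, -0.006, 0, 0, 1, 0, -0.006, 0, 0, 1, 0, 0, 0, 0]
}}

```text
t: 37.07
tool_pos: [0.5991, 0.0028, 0.0357]
orientation: [-2.145, 2.294, -0.001]
force: [2.0, 3.3, -3.1]
opening: 0.036
```

>>> {"method": "jog_arm", "body": {
  "commands": [1, 0, -0.005, 0, 0, 1, 0, -0.005, 0, 0, 1, 0, -0.005, 0, 0, 1, 0, -0.005, 0, 0, 1, 0, -0.005, 0, 0, 1, 0, 0, 0, 0]
}}

```text
t: 37.57
tool_pos: [0.6241, 0.0009, 0.0365]
orientation: [-2.145, 2.294, -0.002]
force: [1.2, 3.3, 1.2]
opening: 0.0359
```

>>> {"method": "jog_arm", "body": {
  "commands": [1, 0, -0.005, 0, 0, 1, 0, -0.005, 0, 0, 1, 0, -0.005, 0, 0, 1, 0, -0.004, 0, 0, 1, 0, 0, 0, 0, 1, 0, 0, 0, 0]
}}

```text
t: 38.07
tool_pos: [0.6427, -0.0004, 0.0362]
orientation: [-2.144, 2.294, -0.003]
force: [3.7, 3.0, 0.1]
opening: 0.0362
```

```bash
python3 -c "
from h import *
go(*dk(.010,.0475),.035,-93.8)"
```

```text
t 38.07 pos [ 6.427e-01 -4.000e-04  3.620e-02] th -93.85 tilt [ 0.003 -0.    -1.   ] open 0.0362 F [3.7 3.  0.1] q [-0.08  0.39  1.53  0.    1.22  1.56]
turn -0.05 delta now-axes [ 0.0002 -0.0029  0.0012] delta after turn [ 0.0002 -0.0029  0.0012]
```

>>> {"method": "jog_arm", "body": {
  "commands": [1, 0, -0.002, 0, 0, 1, 0, -0.002, 0, 0, 1, 0, 0, 0, 0, 1, 0, 0, 0, 0]
}}

```text
t: 38.4
tool_pos: [0.6458, -0.0006, 0.0357]
orientation: [-2.145, 2.295, -0.0]
force: [1.2, 4.1, 1.7]
opening: 0.0361
```

>>> {"method": "jog_arm", "body": {
  "commands": [1, 0, -0.0015, 0, 0, 1, 0, 0, 0, 0, 1, 0, 0, 0, 0]
}}

```text
t: 38.65
tool_pos: [0.6469, -0.0007, 0.0355]
orientation: [2.145, -2.295, -0.0]
force: [-0.4, 4.6, 1.7]
opening: 0.0361
```

>>> {"method": "jog_arm", "body": {
  "commands": [1, 0, -0.0015, 0, 0, 1, 0, 0, 0, 0, 1, 0, 0, 0, 0]
}}

```text
t: 38.9
tool_pos: [0.6479, -0.0007, 0.0355]
orientation: [2.145, -2.294, -0.002]
force: [-3.3, 5.3, 4.2]
opening: 0.036
```

>>> {"method": "jog_arm", "body": {
  "commands": [1, 0, -0.0015, 0, 0, 1, 0, 0, 0, 0, 1, 0, 0, 0, 0]
}}

```text
t: 39.15
tool_pos: [0.6492, -0.0008, 0.0355]
orientation: [2.145, -2.294, -0.002]
force: [-4.3, 5.6, 5.9]
opening: 0.0357
```

>>> {"method": "jog_arm", "body": {
  "commands": [1, -0.0006, -0.0015, 0, 0, 1, 0, 0, 0, 0, 1, 0, 0, 0, 0]
}}

```text
t: 39.4
tool_pos: [0.6498, -0.0009, 0.0356]
orientation: [2.143, -2.293, -0.003]
force: [-9.4, 3.0, 9.4]
opening: 0.0361
```

>>> {"method": "jog_arm", "body": {
  "commands": [1, 0, -0.0015, 0, 0, 1, 0, 0, 0, 0, 1, 0, 0, 0, 0]
}}

```text
t: 39.65
tool_pos: [0.6502, -0.0013, 0.0357]
orientation: [2.142, -2.291, -0.006]
force: [-16.4, 2.9, 15.8]
opening: 0.0353
```

>>> {"method": "jog_arm", "body": {
  "commands": [1, 0, -0.0015, 0, 0, 1, 0, 0, 0, 0, 1, 0, 0, 0, 0]
}}

```text
t: 39.9
tool_pos: [0.6503, -0.0013, 0.0358]
orientation: [2.14, -2.29, -0.009]
force: [-24.7, 1.3, 21.4]
opening: 0.0361
```

```bash
python3 -c "
from h import *
go(*dk(.010,.0475),.035,-93.8)
q=shot('s17','scene')
seats(q)
cv2.imwrite('pics/c17.png',cv2.resize(q['img'][200:280,330:410],(500,500)))"
```

```text
t 39.9 pos [ 0.6503 -0.0013  0.0358] th -93.88 tilt [-0.009 -0.001 -1.   ] open 0.0361 F [-24.7   1.3  21.4] q [-0.08  0.42  1.49 -0.    1.24  1.56]
turn -0.08 delta now-axes [-0.0003  0.0047  0.0008] delta after turn [-0.0003  0.0047  0.0008]
blue [221.1 269.5  58. ] dock frame [-0.1448 -0.3342]
blue [313.2 270.9  56. ] dock frame [ 0.0061 -0.1414]
orange [435.9 140.2  30. ] dock frame [-0.1381  0.4408]
orange [418.  153.6  22. ] dock frame [-0.131   0.3585]
```

View pics/c17.png

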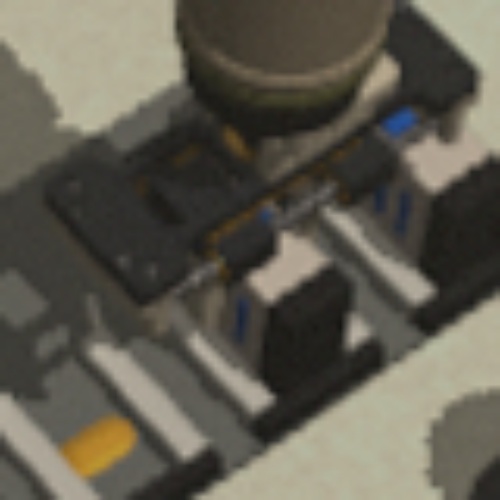

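>>> {"method": "jog_arm", "body": {
  "commands": [1, 0, 0.0035, 0, 0, 1, 0, 0, 0, 0, 1, 0, 0, 0, 0, -0.4, 0, 0, 0, 0, -0.4, 0, 0, 0, 0, -0.4, 0, 0, 0, 0, -0.4, 0, 0, 0, 0, -0.4, 0, 0, -0.015, 0, -0.4, 0, 0, -0.03, 0, -0.4, 0, 0, -0.03, 0, -0.4, 0, 0, -0.03, 0, -0.4, 0, 0, -0.02, 0, -0.4, 0, 0.03, 0, 0, -0.4, 0, 0.03, 0, 0, -0.4, 0, 0.03, 0, 0, -0.4, 0, 0.03, 0, 0, -0.4, 0, 0, 0, 0]
}}

```text
t: 41.37
tool_pos: [0.5261, 0.0082, 0.16]
orientation: [2.144, -2.292, -0.005]
force: [0.0, -0.2, -0.1]
opening: 0.0649
```

```bash
python3 b.py 18 .471,-.3677,.31; python3 - <<'E'
from h import *
q=shot('s18b','scene')
seats(q)
go(.4665,-.3692,.15,-71.8)
E
```

```text
[ 0.4708 -0.3675  0.2607] 14.9 -148 | [ 0.4718 -0.3677  0.3334] 19.1 -152 | [ 0.4712 -0.3676  0.3175] 18.2 -297 | 
blue [394.6 218.4  43. ] dock frame [0.0079 0.1423]
blue [368.5 235.3  45. ] dock frame [0.0074 0.0475]
blue [221.2 269.4  56. ] dock frame [-0.1449 -0.3338]
blue [313.2 270.9  56. ] dock frame [ 0.0061 -0.1414]
orange [435.9 140.2  30. ] dock frame [-0.1381  0.4408]
orange [416.9 153.7  33. ] dock frame [-0.1325  0.3557]
t 41.52 pos [0.5322 0.0075 0.1622] th -93.85 tilt [ 0.003 -0.    -1.   ] open 0.0649 F [0.3 0.2 0.3] q [-0.08 -0.02  1.75 -0.    1.41  1.56]
turn -22.05 delta now-axes [0.3803 0.0403 0.0121] delta after turn [0.3373 0.1801 0.0122]
```

View pics/o2.png

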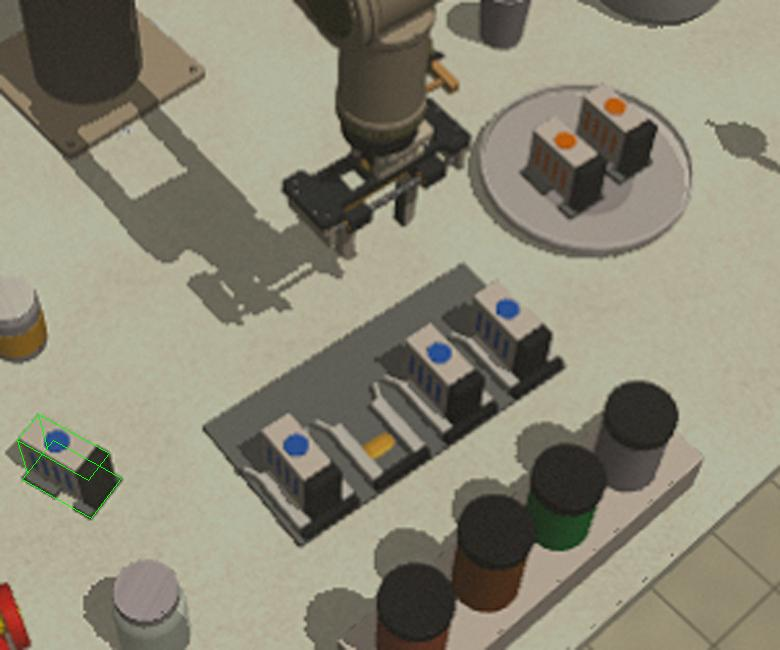

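>>> {"method": "jog_arm", "body": {
  "commands": [-0.4, 0, 0, 0, -5.51, -0.4, 0, 0, 0, -5.51, -0.4, 0, 0, 0, -5.51, -0.4, 0, 0, 0, -5.51, -0.4, 0.026, 0.0139, 0, 0, -0.4, 0.026, 0.0139, 0, 0, -0.4, 0.026, 0.0139, 0, 0, -0.4, 0.026, 0.0139, 0, 0, -0.4, 0.026, 0.0139, 0, 0, -0.4, 0.026, 0.0139, 0, 0, -0.4, 0.026, 0.0139, 0, 0, -0.4, 0.026, 0.0139, 0, 0, -0.4, 0.026, 0.0139, 0, 0, -0.4, 0.026, 0.0139, 0, 0, -0.4, 0.026, 0.0139, 0, 0, -0.4, 0.026, 0.0139, 0, 0, -0.4, 0.026, 0.0139, 0, 0, -0.4, 0, 0, 0, 0, -0.4, 0, 0, 0, 0]
}}

```text
t: 43.1
tool_pos: [0.4655, -0.3722, 0.161]
orientation: [2.542, -1.846, 0.001]
force: [0.5, 1.2, -0.6]
opening: 0.0653
```

```bash
python3 b.py 19 .471,-.3677,.31; python3 - <<'E'
from h import *
go(.4665,-.3692,.027,-71.8)
E
```

```text
[ 0.5026 -0.3665  0.4338] 24.9 -134 | [ 0.4715 -0.3675  0.3388] 19.4 -166 | [ 0.4712 -0.368   0.3229] 18.5 -240 | 
t 43.2 pos [ 0.4658 -0.37    0.1608] th -71.83 tilt [ 0.  0. -1.] open 0.0649 F [0.6 0.9 0.3] q [-0.76  0.15  1.57  0.    1.42  0.5 ]
turn -0.03 delta now-axes [-0.0005 -0.0008  0.1338] delta after turn [-0.0006 -0.0009  0.1338]
```

View pics/o2.png

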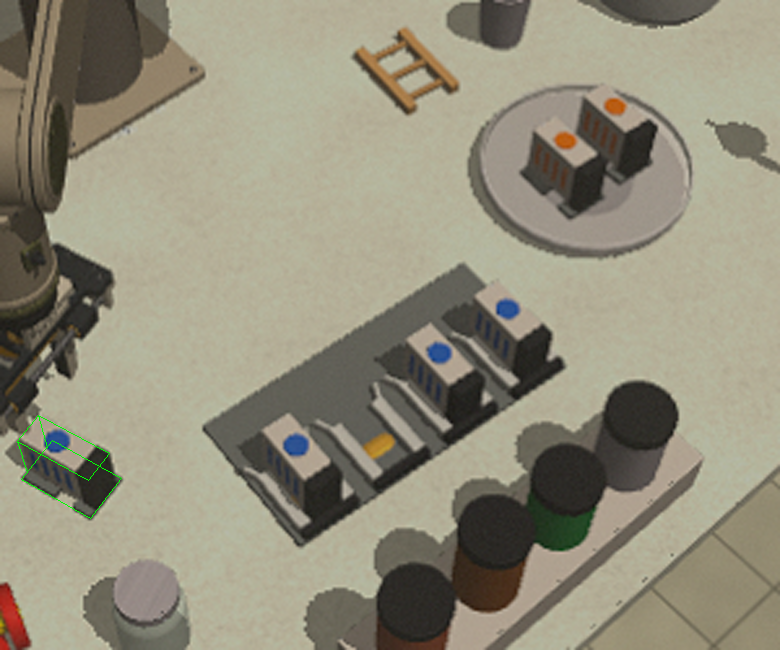

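>>> {"method": "jog_arm", "body": {
  "commands": [-0.4, 0, 0, 0.012, 0, -0.4, 0, 0, 0.014, 0, -0.4, 0, 0, 0.014, 0, -0.4, 0, 0, 0.014, 0, -0.4, 0, 0, 0.014, 0, -0.4, 0, 0, 0.014, 0, -0.4, 0, 0, 0.014, 0, -0.4, 0, 0, 0.014, 0, -0.4, 0, 0, 0.01, 0, -0.4, 0, 0, 0, 0, -0.4, 0, 0, 0, 0]
}}

```text
t: 44.12
tool_pos: [0.4648, -0.3695, 0.0398]
orientation: [-2.544, 1.842, 0.002]
force: [0.7, 0.2, -0.5]
opening: 0.065
```

```bash
python3 - <<'E'
from h import *
go(.4665,-.3692,.027,-71.8)
E
```

```text
t 44.12 pos [ 0.4648 -0.3695  0.0398] th -71.81 tilt [-0.001  0.001 -1.   ] open 0.065 F [ 0.7  0.2 -0.5] q [-0.76  0.27  1.67  0.    1.2   0.5 ]
turn -0.01 delta now-axes [ 0.0003 -0.0017  0.0128] delta after turn [ 0.0003 -0.0017  0.0128]
```

>>> {"method": "jog_arm", "body": {
  "commands": [-0.4, 0, -0.0015, 0.007, 0, -0.4, 0, 0, 0.006, 0, -0.4, 0, 0, 0, 0, 1, 0, 0, 0, 0, 1, 0, 0, 0, 0, 1, 0, 0, 0, 0, 1, 0, 0, 0, 0, 1, 0, 0, 0, 0, 1, 0, 0, 0, 0, 1, 0, 0, 0, 0, 1, 0, 0, 0, 0]
}}

```text
t: 45.03
tool_pos: [0.4666, -0.3695, 0.0279]
orientation: [-2.544, 1.843, -0.0]
force: [-1.0, 1.3, 3.4]
opening: 0.036
```

>>> {"method": "jog_arm", "body": {
  "commands": [1, 0, 0, -0.01, 0, 1, 0, 0, -0.02, 0, 1, 0, 0, -0.02, 0, 1, 0, 0, -0.02, 0, 1, 0, 0, -0.02, 5.5, 1, 0, 0, 0, 5.5, 1, 0, 0, 0, 5.5, 1, 0, 0, 0, 5.5, 1, 0, 0, 0, 0, 1, 0, 0, 0, 0]
}}

```text
t: 45.87
tool_pos: [0.4663, -0.3693, 0.1176]
orientation: [2.15, -2.291, -0.001]
force: [0.2, 0.8, -2.0]
opening: 0.0358
```

```bash
python3 -c "
from h import *
go(*dk(-.068,-.0480),.036,-93.8)"
```

```text
t 45.87 pos [ 0.4663 -0.3693  0.1176] th -93.65 tilt [-0.  0. -1.] open 0.0358 F [ 0.2  0.8 -2. ] q [-0.76  0.19  1.62 -0.    1.34  0.88]
turn 0.15 delta now-axes [-0.2839 -0.0773  0.0816] delta after turn [-0.2841 -0.0765  0.0816]
```

>>> {"method": "jog_arm", "body": {
  "commands": [1, -0.0237, -0.0063, 0, 0.15, 1, -0.0237, -0.0063, 0, 0, 1, -0.0237, -0.0063, 0, 0, 1, -0.0237, -0.0063, 0, 0, 1, -0.0237, -0.0063, 0, 0, 1, -0.0237, -0.0063, 0, 0, 1, -0.0237, -0.0063, 0, 0, 1, -0.0237, -0.0063, 0, 0, 1, -0.0237, -0.0063, 0, 0, 1, -0.0237, -0.0063, 0, 0, 1, -0.0237, -0.0063, 0, 0, 1, -0.0237, -0.0063, 0, 0, 1, 0, 0, 0.02, 0, 1, 0, 0, 0.02, 0, 1, 0, 0, 0.015, 0, 1, 0, 0, 0.01, 0, 1, 0, 0, 0, 0, 1, 0, 0, 0, 0]
}}

```text
t: 47.37
tool_pos: [0.5611, -0.0909, 0.0523]
orientation: [2.144, -2.295, -0.002]
force: [0.6, -1.0, -2.2]
opening: 0.0359
```

```bash
python3 -c "
from h import *
go(*dk(-.068,-.0480),.0360,-93.8)
q=shot('s20','scene')
cv2.imwrite('pics/c20.png',cv2.resize(q['img'][190:310,280:400],(500,500)))"
```

```text
t 47.37 pos [ 0.5611 -0.0909  0.0523] th -93.9 tilt [-0.001  0.    -1.   ] open 0.0359 F [ 0.6 -1.  -2.2] q [-0.25  0.19  1.74  0.    1.22  1.39]
turn -0.1 delta now-axes [-0.0001 -0.0004  0.0163] delta after turn [-0.0001 -0.0004  0.0163]
```

View pics/c20.png

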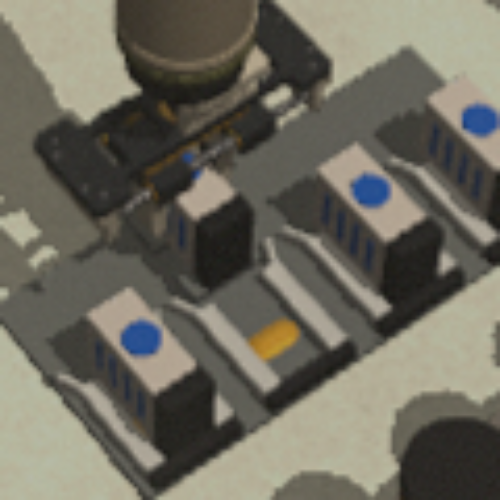

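>>> {"method": "jog_arm", "body": {
  "commands": [1, 0, 0, 0.006, -0.1, 1, 0, 0, 0.006, 0, 1, 0, 0, 0.003, 0, 1, 0, 0, 0, 0, 1, 0, 0, 0, 0]
}}

```text
t: 47.83
tool_pos: [0.5613, -0.0909, 0.0373]
orientation: [2.145, -2.295, -0.001]
force: [0.3, -0.1, -2.5]
opening: 0.0354
```

>>> {"method": "jog_arm", "body": {
  "commands": [1, 0, 0, 0.0012, 0, 1, 0, 0, 0, 0, 1, 0, 0, 0, 0]
}}

```text
t: 48.08
tool_pos: [0.5617, -0.091, 0.0366]
orientation: [-2.145, 2.295, -0.0]
force: [-0.9, -0.3, -2.8]
opening: 0.0356
```

>>> {"method": "jog_arm", "body": {
  "commands": [1, 0, -0.006, 0.0003, 0, 1, 0, -0.006, 0, 0, 1, 0, -0.006, 0, 0, 1, 0, -0.006, 0, 0, 1, 0, -0.006, 0, 0, 1, 0, 0, 0, 0]
}}

```text
t: 48.58
tool_pos: [0.5929, -0.0925, 0.0361]
orientation: [-2.145, 2.294, -0.001]
force: [2.9, 4.5, -3.5]
opening: 0.0358
```

>>> {"method": "jog_arm", "body": {
  "commands": [1, 0, -0.005, 0, 0, 1, 0, -0.005, 0, 0, 1, 0, -0.005, 0, 0, 1, 0, -0.005, 0, 0, 1, 0, -0.005, 0, 0, 1, 0, 0, 0, 0]
}}

```text
t: 49.08
tool_pos: [0.6178, -0.0943, 0.0369]
orientation: [-2.145, 2.294, -0.001]
force: [-0.2, 5.3, 0.7]
opening: 0.0358
```

>>> {"method": "jog_arm", "body": {
  "commands": [1, 0, -0.005, 0, 0, 1, 0, -0.005, 0, 0, 1, 0, -0.005, 0, 0, 1, 0, -0.004, 0, 0, 1, 0, 0, 0, 0, 1, 0, 0, 0, 0]
}}

```text
t: 49.58
tool_pos: [0.6368, -0.0957, 0.0368]
orientation: [-2.144, 2.293, -0.003]
force: [3.3, 4.7, -1.4]
opening: 0.0357
```

```bash
python3 -c "
from h import *
go(*dk(.010,-.0475),.035,-93.8)"
```

```text
t 49.58 pos [ 0.6368 -0.0957  0.0368] th -93.84 tilt [ 0.003  0.    -1.   ] open 0.0357 F [ 3.3  4.7 -1.4] q [-0.23  0.39  1.52  0.    1.22  1.41]
turn -0.04 delta now-axes [-0.0003 -0.0025  0.0018] delta after turn [-0.0003 -0.0025  0.0018]
```

>>> {"method": "jog_arm", "body": {
  "commands": [1, -0.0005, -0.002, 0, 0, 1, 0, -0.002, 0, 0, 1, 0, 0, 0, 0, 1, 0, 0, 0, 0]
}}

```text
t: 49.92
tool_pos: [0.6395, -0.0958, 0.036]
orientation: [2.145, -2.295, 0.0]
force: [0.9, 3.1, -2.7]
opening: 0.0362
```

>>> {"method": "jog_arm", "body": {
  "commands": [1, 0, -0.0015, 0, 0, 1, 0, -0.0015, 0, 0, 1, 0, 0, 0, 0, 1, 0, 0, 0, 0]
}}

```text
t: 50.25
tool_pos: [0.6413, -0.0959, 0.0361]
orientation: [2.144, -2.294, -0.003]
force: [-7.4, 2.6, 3.3]
opening: 0.0358
```

>>> {"method": "jog_arm", "body": {
  "commands": [1, 0, -0.0015, 0, 0, 1, 0, 0, 0, 0, 1, 0, 0, 0, 0]
}}

```text
t: 50.5
tool_pos: [0.6415, -0.096, 0.0362]
orientation: [2.143, -2.292, -0.006]
force: [-14.5, 4.7, 9.9]
opening: 0.0356
```

>>> {"method": "jog_arm", "body": {
  "commands": [1, 0, -0.0015, 0, 0, 1, 0, 0, 0, 0, 1, 0, 0, 0, 0]
}}

```text
t: 50.75
tool_pos: [0.6417, -0.096, 0.0364]
orientation: [2.141, -2.291, -0.01]
force: [-23.0, 4.5, 17.0]
opening: 0.0356
```

>>> {"method": "jog_arm", "body": {
  "commands": [1, 0, -0.0015, 0, 0, 1, 0, 0, 0, 0, 1, 0, 0, 0, 0]
}}

```text
t: 51.0
tool_pos: [0.6419, -0.096, 0.0365]
orientation: [2.14, -2.29, -0.013]
force: [-31.5, 5.1, 23.3]
opening: 0.0358
```

>>> {"method": "jog_arm", "body": {
  "commands": [1, 0, 0.005, 0, 0, 1, 0, 0, 0, 0, 1, 0, 0, 0, 0, -0.4, 0, 0, 0, 0, -0.4, 0, 0, 0, 0, -0.4, 0, 0, 0, 0, -0.4, 0, 0, 0, 0, -0.4, 0, 0, -0.015, 0, -0.4, 0, 0, -0.03, 0, -0.4, 0, 0, -0.03, 0, -0.4, 0, 0, -0.03, 0, -0.4, 0, 0, -0.02, 0, -0.4, 0, 0.03, 0, 0, -0.4, 0, 0.03, 0, 0, -0.4, 0, 0.03, 0, 0, -0.4, 0, 0.03, 0, 0, -0.4, 0, 0, 0, 0]
}}

```text
t: 52.42
tool_pos: [0.5172, -0.0871, 0.1607]
orientation: [2.143, -2.293, -0.005]
force: [-1.2, 0.2, -0.8]
opening: 0.0649
```

```bash
python3 - <<'E'
from h import *
q=shot('s21','scene'); p=shot('t21','top')
seats(q)
for n in('jar','toy','ladder','tin','tumbler'):
    for pic in(p,q):
        r=robot.pinpoint(n,pic)
        if r: v,u=r[0]['position']; print(n,round(r[0]['score'],2),np.round(atz(pic,u*640,v*480,0)[:2],3))
cv2.imwrite('pics/c21.png',np.hstack([cv2.resize(p['img'][130:290,130:390],(650,400))]))
cv2.imwrite('pics/c21s.png',cv2.resize(q['img'][110:330,260:500],None,fx=3,fy=2.7))
E
```

```text
blue [394.6 218.4  43. ] dock frame [0.0079 0.1423]
blue [368.5 235.3  45. ] dock frame [0.0074 0.0475]
blue [341.2 253.1  52. ] dock frame [ 0.0072 -0.0481]
blue [313.2 270.9  56. ] dock frame [ 0.0061 -0.1414]
blue [116.1 305.2  12. ] dock frame [-0.2173 -0.6073]
orange [435.9 140.2  30. ] dock frame [-0.1381  0.4408]
orange [417.  153.8  32. ] dock frame [-0.1322  0.3556]
jar 0.84 [ 0.676 -0.411]
jar 0.82 [ 0.654 -0.408]
toy 0.6 [ 0.57  -0.546]
toy 0.67 [ 0.565 -0.545]
ladder 0.87 [0.278 0.292]
ladder 0.58 [0.271 0.321]
tin 0.57 [ 0.286 -0.306]
tin 0.63 [0.661 0.101]
tumbler 0.62 [0.298 0.447]
tumbler 0.75 [ 0.641 -0.096]
```

View pics/c21s.png

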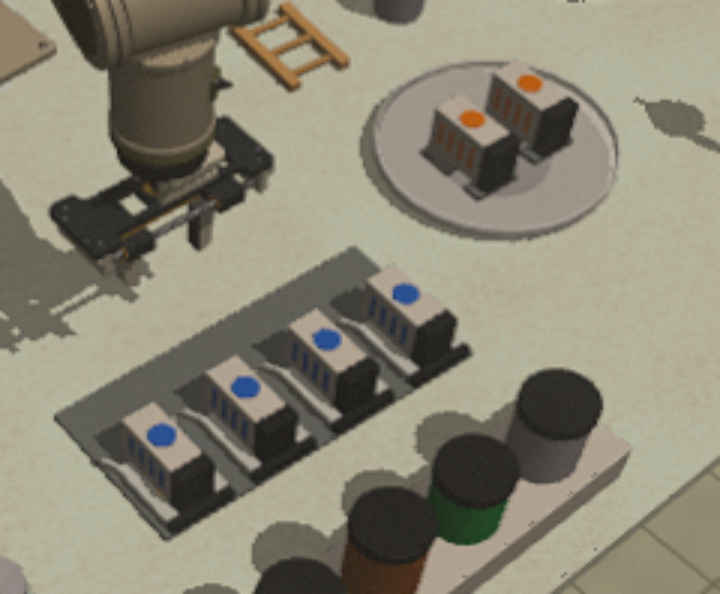

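View pics/c21.png

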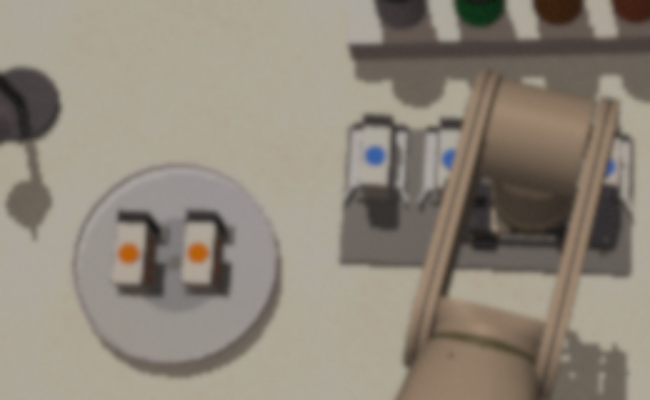

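```bash
python3 - <<'E'
from h import *
st(); print(robot.close_job())
E
```

```text
{'t': 53.0167, 'q': [-0.2633, -0.0249, 1.7551, -0.0, 1.4118, 1.3749], 'tool_pos': [0.5224, -0.0878, 0.161], 'orientation': [2.1452, -2.2949, -0.0005], 'force': [-0.5428, 0.0723, -0.5828], 'opening': 0.0651}
the job is handed in; nothing more can be done
None
```

The change-over is done and handed in at 53 s. Both spent cartridges stand on the tray, and all four rails hold a blue cartridge. The hand-in gives no verdict.

- **Spent cartridges:** only two were present, on the second and third rails. I pulled each off and stood it on the tray floor. The last pictures show both upright, about 43 mm either side of the tray's centre.
- **Fresh cartridges:** I slid one onto each of rails 0, 1 and 2 (counted from the left) until it stopped dead. The push force at the stop rose to about 15 N, 25 N and 32 N.
- **Home position:** the dots on the newly fitted cartridges sit within about 0.6 mm along the rail of where a seated cartridge's dot should be. On rails 1 and 2 I compared with the spent ones; on rail 0 I extrapolated from the others. I did not see or feel a distinct click on any rail, so "home" rests on the stop force and the dot positions.
- **Good cartridge:** on the rightmost rail, its dot was at the same pixel at the start and the end.
- **Bystanders:** they looked unmoved, with no contact seen. The network readings for the jar and ladder differed from the first ones by up to about 15 mm, which is about how far the two cameras disagree. In the last scene picture the networks placed the tin and the tumbler on the rail cartridges, which is plainly wrong; the top view put both where they started.
- **Fit checks:** the outline fit failed for cartridges in the tray and on the rails, so I used the dots and the pictures there instead.

I saw no fresh cartridge knocked aside, and the arm was clear of everything at hand-in.

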